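Add carrots to the braising pan and stir them through the potatoes

TASK

Before reaching into the braising pan, press its red mushroom stop down until it latches. Put every carrot piece from the board into the pan, then stir with the wooden spoon, its blade down on the pan floor, three or four times right round the pan so that every potato is moved well away from where it lay, and stand the spoon blade down in its steel caddy again. Last of all, twist the stop clockwise so that it springs up and the pan can heat again; nothing may be lost from the pan and the jars and the tub behind must stay where they are.

Things in the scene. Friction and masses are not known exactly. Their poses are not given: they have to be found in the camera images.
- braising_pan: fixed braising pan: round metal body, 296 mm across, built-in dark flat pan (240 mm across inside, floor 50 mm and rim 113 mm above the table); black loop handles at front and back, out to 166 mm from the axis; on its +y side a control box (135 x 100 mm, top 77 mm above the table) with the red stop 204 mm from the axis. Origin on the pan axis at table level; x away from the robot at yaw 0, z up; it stands turned left by 0.3 to 0.75 rad
- pan_floor (a point): centre of the pan's inner floor, 50 mm above the table; axes as of the braising pan
- pan_rim (a point): centre of the pan's mouth, 110 mm above the table
- stop_top (a point): centre of the top of the red mushroom head of the stop: head 41 mm in diameter and 25 mm high, its underside about 14 mm above the control box (about 8 mm when latched down); it turns about the vertical
- stop_button (a joint): how far the stop is pressed down, m: 0 is up (heating enabled), about 0.0065 latched down (heat off), end of travel 0.010. Springy: 1.2 N at the top to about 3.5 N at the end, up to about 6 N as the catch is passed half way. Pressed to the end it latches and stays down when let go
- stop_head (a joint): how far the mushroom head is turned, rad, growing clockwise seen from above, 0 to 1.2. Latched down, a turn of about 0.8 or more frees the catch and the stop springs up; a light spring turns the head back once let go. A firm grip can hold the freed head down, so at the end of the turn lift a little or let go
- board: green chopping board, fixed, 210 (x) x 220 (y) x 12 mm; origin at the centre of its underside
- utensil_caddy: open steel caddy, fixed: mouth 38 (x) x 58 mm (y) inside, rim 107 mm above the table, inner floor 4 mm above it, foot plate 84 x 98 mm; origin at the centre of its underside
- spoon: wooden flat-bladed stirring spoon, 206 mm long, 80 g, standing blade down in the caddy and perhaps leaning against its rim by up to 15 degrees. Origin at the centre of the blade's lower end; z runs up the handle; blade 40 (y) x 16 (x) x 66 mm (z) with rounded edges, handle 18 x 18 mm square from there to the upper end
- spoon_end (a point): upper end of the spoon's handle, 206 mm from the blade's end
- carrot_1: orange carrot piece, 66 mm long along its x axis, 34 mm thick, round, 28 to 56 g, lying on the board at the start (some of the four are absent); origin at its centre
- carrot_2: orange carrot piece, 66 mm long along its x axis, 34 mm thick, round, 28 to 56 g, lying on the board at the start (some of the four are absent); origin at its centre
- carrot_3: orange carrot piece, 66 mm long along its x axis, 34 mm thick, round, 28 to 56 g, lying on the board at the start (some of the four are absent); origin at its centre
- carrot_4: orange carrot piece, 66 mm long along its x axis, 34 mm thick, round, 28 to 56 g, lying on the board at the start (some of the four are absent); origin at its centre
- potato_1: small potato, 44 mm long along its x axis, 36 mm thick, 25 g, lying in the pan; origin at its centre
- potato_2: small potato, 44 mm long along its x axis, 36 mm thick, 25 g, lying in the pan; origin at its centre
- potato_3: small potato, 44 mm long along its x axis, 36 mm thick, 25 g, lying in the pan; origin at its centre
- potato_4: small potato, 44 mm long along its x axis, 36 mm thick, 25 g, lying in the pan; origin at its centre
- potato_5: small potato, 44 mm long along its x axis, 36 mm thick, 25 g, lying in the pan; origin at its centre
- potato_6: small potato, 44 mm long along its x axis, 36 mm thick, 25 g, lying in the pan; origin at its centre
- deli_cup: lidded pale tub, 74 mm across and 68 mm high, loose, behind the work; origin under its centre; leave it alone
- spice_jar_1: spice jar with a black cap, 40 mm across and 105 mm high, loose, behind the work; origin under its centre; leave it alone
- spice_jar_2: spice jar with a red cap, 44 mm across and 105 mm high, loose, behind the work; origin under its centre; leave it alone
There are look-alikes about, which are no part of the job. Leave any purple look-alike of the carrot_2 alone. Leave any pink look-alike of the carrot_1 alone.

How it is judged:
By the outcome, as a careful person would: the job done as asked, in the order asked, and still so for the second after the job is handed in, with the robot touching nothing.
Of carrot_1, carrot_2, carrot_3, carrot_4 only 2 to 4 are there at a start; the rules pass over those that are not, and their reading is None.
At some moment in a run one of carrot_1, carrot_2, carrot_3, carrot_4 may be knocked a few centimetres aside while the robot is not near it.
It also fails if it takes over 210 s, if anything falls off the work surface, if the arm or the gripper's body presses on something with over 40 N, if the wrist force passes 120 N, or if a joint passes its speed limit or range.

ROBOT

A 7-joint arm with a two-finger parallel gripper is mounted at the origin on a cart in front of the work surface, level with it; the furniture and walls round the work are solid. World frame = base frame: x ahead of the robot, y to its left, z up, the work surface at z = 0. Lengths are in m, angles in rad, forces in N, time in s.
With the tool pointing down it reaches from about 0.425 to 0.875 m from the base axis. Payload 9.9 kg.
Tool frame: the origin (TCP) lies between the finger pads; the fingertips stand 19 mm ahead of it and the grasp point (between the pads) is the TCP; z points along the fingers, y is the direction in which the jaws open and shut (so a half turn about z gives the same grasp; the last joint's range is limited). The gripper opens to 85 mm and grips with 20 to 120 N. Pads are 22 mm wide; open, the fingers measure 114 mm over their backs; the gripper's body (76 mm by 85 mm) begins 54 mm behind the grasp point. The pads swing forward as they close: fully open they stand 13 mm farther back than shut.
Start: joints at [-1.422, 0.576, 0.025, 1.437, -0.015, 1.129, -0.057], TCP at [0.156, 0.657, 0.221] pointing down, gripper open.
Joint ranges: [-2.76, 2.76], [-0.34, 2.15], [-1.52, 1.57], [0.19, 2.46], [-1.09, 4.23], [0.17, 1.99], [-2.82, 2.82]. Speed limits (rad/s): [2.22, 2.22, 3.01, 3.01, 3.14, 3.14, 3.14].

INTERFACE

Orientations are given as a unit quaternion [x, y, z, w].
In Python, from rig import env gives the robot as it stands.
- The arm moves only by the shell command python3 -m inch 'ROWS' [FORCE]. ROWS is JSON, a list of rows, each an object of numbers: "wx", "wy", "wz": the turn, a rotation vector about the tool's x, y, z in degrees; "x", "y", "z": the shift along the tool's x, y, z in cm; "hand": the finger opening in cm, from 0 to 8.54. In form: [{"wx": .., "wy": .., "wz": .., "x": .., "y": .., "z": .., "hand": ..}, ...]. A call has 1 to 5 rows; each row shifts and turns the commanded pose from where the row before left it, along the tool's axes as they then stand; what a row does not reach is not made up. A row lasts 1/12 s, in which the tool goes at most 41.7 mm and 7.16 degrees, less where a joint would pass 70% of its speed; a pose out of reach is approached as far as the arm can. A call is refused whole if a number of a shift passes 4.17 or a number of a turn 7.16, either way. A call with a gripper value outside its range is refused whole. The fingers move at their own pace and stop on an object; FORCE is the grip in N (left out, the last holds). Time passes only in rows, so rows that do not move let the fingers close. It gives the time, the measured TCP pose, the force and the opening at its end, in the units of the state.
- env.read_state(): the state, without advancing time (a new reading comes with each control period).
- env.grab_frame(name): name is "scene" or "top" or "wrist"; returns a dict with "color" (400x640x3 uint8, blue, green, red), "depth" (400x640 float32, m along the optical axis (not along the pixel's ray), 0 where there is no reading), "fx", "fy", "cx", "cy" (pixels), "origin" and "orientation" of the camera in the world. Camera axes: x right, y up, looking along -z (the intrinsics and any distortion apply to the point x, -y, -z); pixel columns grow to the right and rows downward; lengths in m; the calibration is good to about 2 mm. A picture is of the moment at which its call begins.
- env.sign_off(): hands the job in, once; it reports no verdict.
The state is a dict: "time_s": time; "joint_pos": joint angles; "joint_velocities": joint speeds; "joint_torque": joint torques, N m; "tool_pos": TCP position; "eef_rot": TCP orientation; "force": force on the tool from outside, world axes, zero at the start; "wrist_torque": the same for the moment, N m; "grip_width": finger opening in m.
Only numpy, scipy, OpenCV 4.12 (cv2) and the standard library are available. Lean on these libraries where they do the work, as an engineer would, in place of code of your own. Each camera call takes 0.05 s, during which the arm holds its last target. There are 200 camera calls.

## Working session

There is one attempt and no reset: what is moved stays moved. The work goes in short steps, Python scripts to look and compute and a shell command to move; the robot and the scene stay as the last step left them, time stands still between calls to the robot, and variables do not carry over. Pictures are saved under pics/ and viewed, about 12 in all and at most 16, crops included, and the job is handed in when it is done.

```bash
ls; mkdir -p pics; cat > h.py <<'E'
import numpy as np, cv2
from scipy.spatial.transform import Rotation as R
from rig import env
def cam(n):
    f=env.grab_frame(n); return f
def world(f,u,v,d=None):
    d=f["depth"][int(v),int(u)] if d is None else d
    p=np.array([(u-f["cx"])/f["fx"]*d,-(v-f["cy"])/f["fy"]*d,-d])
    return R.from_quat(f["orientation"]).apply(p)+np.array(f["origin"])
def cloud(f):
    v,u=np.mgrid[0:400,0:640]; d=f["depth"]
    p=np.stack([(u-f["cx"])/f["fx"]*d,-(v-f["cy"])/f["fy"]*d,-d],-1)
    w=p.reshape(-1,3)@R.from_quat(f["orientation"]).as_matrix().T+np.array(f["origin"])
    return w.reshape(400,640,3)
def st():
    s=env.read_state(); return np.array(s["tool_pos"]),R.from_quat(s["eef_rot"]),s
def delta(target,yaw=None):
    """tool-axes shift in cm to world target; optional yaw of tool y axis (deg, world)"""
    p,r,s=st(); print("t",round(s["time_s"],2),"tcp",p.round(4),"F",np.round(s["force"],1),"w",round(s["grip_width"],4))
    print("axes x,y,z:",r.as_matrix().T.round(3).tolist())
    print("shift cm",(r.inv().apply(np.array(target)-p)*100).round(2))
E
cat > a.py <<'E'
from h import *
import pickle
D={}
for n in ["scene","top"]:
    f=cam(n); D[n]=f; cv2.imwrite(f"pics/{n}0.png",f["color"]); print(n,f["fx"],f["origin"],f["orientation"],f.keys())
pickle.dump(D,open("d0.pkl","wb"))
delta([.5,0,.3]); print(st()[2])
E
python3 a.py
```

```text
pics
scene 507.98195516110377 [-0.1329494  -0.68799186  1.28064237] [ 0.32623662 -0.12585192 -0.3385966   0.8735464 ] dict_keys(['color', 'depth', 'fx', 'fy', 'cx', 'cy', 'origin', 'orientation'])
top 368.82534353024334 [0.22469439 0.01315987 1.45624226] [-0.08218824  0.08317291  0.7184777  -0.6856509 ] dict_keys(['color', 'depth', 'fx', 'fy', 'cx', 'cy', 'origin', 'orientation'])
t 0.1 tcp [0.1556 0.6564 0.2199] F [ 0.5 -0.5  0.3] w 0.0853
axes x,y,z: [[-0.973, 0.231, -0.0], [0.231, 0.973, -0.001], [-0.0, -0.001, -1.0]]
shift cm [-48.65 -55.94  -7.92]
{'time_s': 0.1, 'joint_pos': array([-1.42180511,  0.57645146,  0.024821  ,  1.4378169 , -0.01501339,
        1.12898175, -0.05646645]), 'joint_velocities': array([ 0.00042711, -0.00180048,  0.00018517, -0.00139419,  0.00096362,
       -0.00085738, -0.00199525]), 'joint_torque': array([ 5.67129435e-03, -7.67304182e+01,  2.25800514e+00, -2.86606085e+01,
        1.60088169e-02,  8.66680319e-03, -8.06435537e-06]), 'tool_pos': array([0.15559726, 0.65639777, 0.21992849]), 'eef_rot': array([ 1.16091959e-01,  9.93238196e-01, -7.34271159e-04, -6.12723521e-05]), 'force': array([ 0.48667402, -0.47845409,  0.28162145]), 'wrist_torque': array([ 0.04892898,  0.05244768, -0.03253443]), 'grip_width': 0.0853465161048805}
```

View pics/scene0.png

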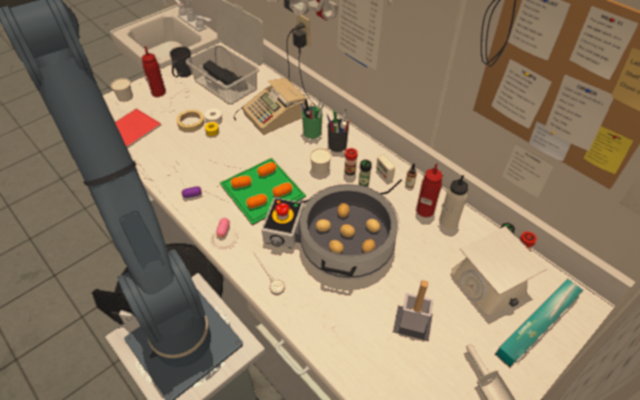

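View pics/top0.png

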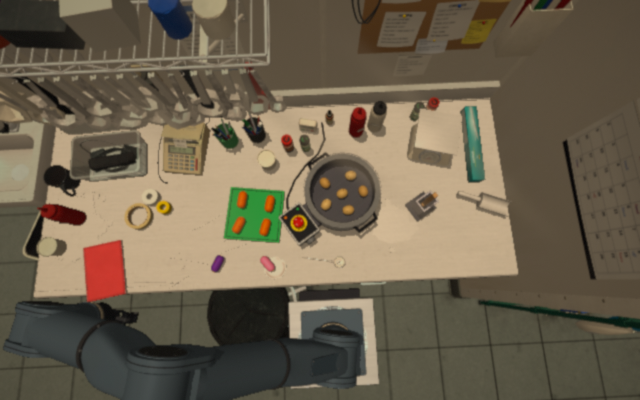

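The scene view shows four orange carrots on the green board at about (260,185), the stop at (283,210), the pan at (348,228) with six potatoes, and the spoon in its caddy at (418,310). In the top view, the carrots are at (242,200), (270,204), (238,226) and (266,227). The stop is at (298,224), the pan at (342,191), and the spoon at (428,200).

```bash
cat > b.py <<'E'
from h import *
import pickle
D=pickle.load(open("d0.pkl","rb"))
for n in D:
    f=D[n]; W=cloud(f); hsv=cv2.cvtColor(f["color"],cv2.COLOR_BGR2HSV)
    def blobs(lo,hi,name,amin=15):
        m=cv2.inRange(hsv,lo,hi); k,l,s,c=cv2.connectedComponentsWithStats(m)
        for i in range(1,k):
            if s[i,4]<amin: continue
            P=W[l==i]; P=P[np.isfinite(P).all(1)]
            if abs(P[:,0].mean()-.55)>.3 or abs(P[:,1].mean())>.5: continue
            q=P[:,:2]-P[:,:2].mean(0); w,v=np.linalg.eigh(q.T@q)
            print(n,name,c[i].round(),s[i,4],"med",np.median(P,0).round(3),"mid",((P.min(0)+P.max(0))/2).round(3),"zmax",np.percentile(P[:,2],95).round(3),"ax",np.degrees(np.arctan2(v[1,1],v[0,1])).round())
    blobs((5,180,120),(17,255,255),"orange")
    blobs((0,190,120),(4,255,255),"red")
    blobs((45,150,60),(80,255,255),"green",200)
    # pan rim : points z .105-.12
    m=(abs(W[...,2]-.112)<.006)&(abs(W[...,0]-.62)<.25)&(abs(W[...,1]+.05)<.25)
    vv,uu=np.nonzero(m); print(n,"rimpts",m.sum(),W[m].min(0).round(3),W[m].max(0).round(3))
    for (u,v) in ({"scene":[(422,284),(421,290),(417,310),(348,232)],"top":[(432,194),(434,196),(424,204),(342,191)]}[n]):
        print(n,(u,v),world(f,u,v).round(3))
f=D["top"];cv2.imwrite("pics/top_c.png",cv2.resize(f["color"][140:260,210:450],None,fx=3.3,fy=3.3,interpolation=cv2.INTER_CUBIC))
E
python3 b.py
```

```text
scene orange [267. 169.] 156 med [0.544 0.325 0.04 ] mid [ 0.223 -0.17   0.649] zmax 0.049 ax 56.0
scene orange [241. 181.] 167 med [0.444 0.339 0.04 ] mid [0.448 0.343 0.035] zmax 0.048 ax 156.0
scene orange [282. 189.] 170 med [0.522 0.217 0.04 ] mid [ 0.214 -0.223  0.652] zmax 0.048 ax 54.0
scene orange [256. 201.] 176 med [0.431 0.236 0.04 ] mid [0.433 0.237 0.035] zmax 0.047 ax 161.0
scene orange [278. 201.] 15 med [0.46  0.158 0.079] mid [0.461 0.158 0.079] zmax 0.081 ax 66.0
scene red [351. 154.] 85 med [0.756 0.137 0.104] mid [ 0.323 -0.265  0.685] zmax 0.109 ax -137.0
scene red [433. 175.] 142 med [ 0.82  -0.146  0.176] mid [ 0.824 -0.142  0.181] zmax 0.184 ax 117.0
scene red [282. 209.] 116 med [0.434 0.104 0.113] mid [ 0.171 -0.268  0.676] zmax 0.119 ax 54.0
scene green [260. 191.] 1607 med [0.483 0.29  0.012] mid [ 0.232 -0.143  0.64 ] zmax 0.017 ax 53.0
scene rimpts 1943 [ 0.406 -0.25   0.106] [0.855 0.165 0.118]
scene (422, 284) [ 0.487 -0.374  0.21 ]
scene (421, 290) [ 0.484 -0.378  0.19 ]
scene (417, 310) [ 0.488 -0.381  0.088]
scene (348, 232) [ 0.538 -0.073  0.079]

[... 362 characters left out ...]
ax 0.117 ax -163.0
top orange [265. 226.] 119 med [0.435 0.239 0.043] mid [0.344 0.136 0.744] zmax 0.049 ax -140.0
top red [358. 114.] 77 med [ 0.822 -0.134  0.176] mid [ 0.827 -0.138  0.176] zmax 0.182 ax 70.0
top red [286. 140.] 53 med [0.758 0.144 0.105] mid [0.76  0.142 0.105] zmax 0.111 ax -141.0
top red [298. 222.] 56 med [0.434 0.106 0.116] mid [0.434 0.106 0.115] zmax 0.12 ax -138.0
top green [257. 214.] 1690 med [0.49  0.278 0.013] mid [0.409 0.204 0.729] zmax 0.018 ax -140.0
top rimpts 1401 [ 0.407 -0.248  0.106] [0.858 0.163 0.118]
top (432, 194) [ 0.495 -0.367  0.212]
top (434, 196) [ 0.488 -0.373  0.21 ]
top (424, 204) [ 0.485 -0.37   0.087]
top (342, 191) [ 0.551 -0.064  0.082]
```

View pics/top_c.png

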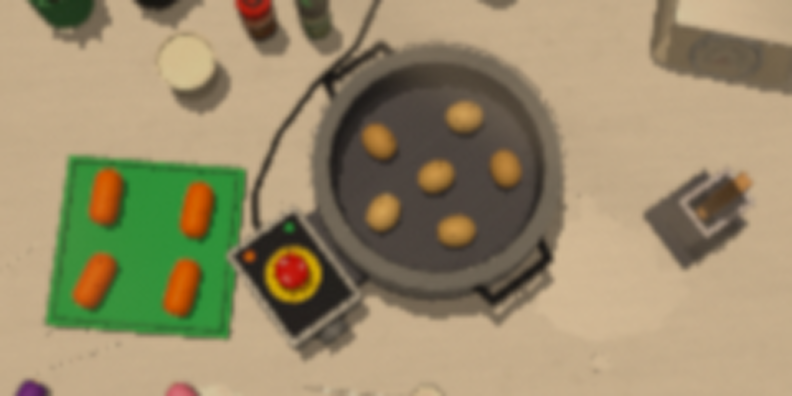

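```bash
cat > c.py <<'E'
from h import *
import pickle
from scipy.optimize import least_squares
D=pickle.load(open("d0.pkl","rb"))
for n in D:
    f=D[n]; W=cloud(f); hsv=cv2.cvtColor(f["color"],cv2.COLOR_BGR2HSV)
    m=(abs(W[...,2]-.111)<.006)&(np.hypot(W[...,0]-.585,W[...,1]+.04)<.17)&(np.hypot(W[...,0]-.585,W[...,1]+.04)>.11)
    P=W[m][:,:2]
    fit=lambda p:(np.abs(np.hypot(*(P-p[:2]).T)-.134)-.014).clip(0)
    r=least_squares(fit,[.6,-.05],loss="soft_l1",f_scale=.003); print(n,"pan",r.x.round(4),len(P),r.cost,np.median(W[m][:,2]))
    m=cv2.inRange(hsv,(5,150,100),(17,255,255)); k,l,s,c=cv2.connectedComponentsWithStats(m)
    for i in range(1,k):
        P=W[l==i]; 
        md=np.median(P,0)
        if s[i,4]<40: continue
        P=P[(np.abs(P-md)<.05).all(1)&(P[:,2]>.02)]; 
        if abs(md[2]-.04)<.01 and md[0]<.65:
            P=P[P[:,2]>.03]
            (cx,cy),(w,h),a=cv2.minAreaRect(P[:,:2].astype(np.float32)*1000)
            q=P[:,:2]-P[:,:2].mean(0); e,v=np.linalg.eigh(q.T@q)
            print(n,"carrot",c[i].round(),round(cx/1000,3),round(cy/1000,3),P[:,2].max().round(3),"wh",w,h,"ax",np.degrees(np.arctan2(v[1,1],v[0,1])).round())
    # potatoes
    m=cv2.inRange(hsv,(12,90,90),(24,255,255)); k,l,s,c=cv2.connectedComponentsWithStats(m)
    for i in range(1,k):
        md=np.median(W[l==i],0)
        if s[i,4]>30 and abs(md[2]-.08)<.02: print(n,"pot",md.round(3))
E
python3 c.py
python3 - <<'E'
from h import *
delta([.434,.106,.22])
E
```

```text
scene pan [ 0.5525 -0.0585] 1064 1.9094995167117901e-07 0.10924966665190605
scene carrot [267. 169.] 0.547 0.327 0.052 wh 27.550336837768555 62.20329666137695 ax 169.0
scene carrot [241. 181.] 0.447 0.34 0.05 wh 34.49250793457031 61.60285186767578 ax 157.0
scene carrot [282. 189.] 0.525 0.22 0.053 wh 31.980627059936523 64.53267669677734 ax 167.0
scene carrot [256. 201.] 0.433 0.24 0.051 wh 33.180084228515625 60.49800491333008 ax 161.0
scene pot [0.764 0.524 0.064]
scene pot [ 0.587 -0.001  0.077]
scene pot [0.425 0.098 0.079]
scene pot [ 0.502 -0.002  0.077]
scene pot [ 0.612 -0.102  0.077]
scene pot [ 0.542 -0.065  0.077]
scene pot [ 0.477 -0.085  0.078]
scene pot [ 0.547 -0.147  0.08 ]
top pan [ 0.551  -0.0614] 725 1.520395014353253e-07 0.11038662076004169
top carrot [242. 199.] 0.546 0.331 0.052 wh 31.432832717895508 60.84151840209961 ax 169.0
top carrot [269. 203.] 0.525 0.222 0.051 wh 29.8319034576416 60.25093460083008 ax 168.0
top carrot [238. 224.] 0.447 0.343 0.054 wh 33.20647048950195 63.20151901245117 ax 152.0
top carrot [265. 227.] 0.434 0.24 0.052 wh 31.224885940551758 62.34069061279297 ax 164.0
top pot [0.752 0.546 0.072]
top pot [ 0.615 -0.099  0.079]
top pot [0.589 0.003 0.08 ]
top pot [ 0.55  -0.144  0.08 ]
top pot [ 0.545 -0.062  0.08 ]
top pot [0.505 0.003 0.081]
top pot [ 0.479 -0.082  0.081]
top pot [0.433 0.105 0.081]
t 0.1 tcp [0.1556 0.6564 0.2199] F [ 0.5 -0.5  0.3] w 0.0853
axes x,y,z: [[-0.973, 0.231, -0.0], [0.231, 0.973, -0.001], [-0.0, -0.001, -1.0]]
shift cm [-39.78 -47.14   0.06]
```

```bash
python3 -m inch '[{"x":-1.6,"y":-1.1,"hand":0},{"x":-3.2,"y":-2.3},{"x":-3.2,"y":-2.3},{"x":-3.2,"y":-2.3},{"x":-3.2,"y":-2.3}]' 40
python3 -m inch '[{"x":-3.2,"y":-2.3},{"x":-3.2,"y":-2.3},{"x":-3.2,"y":-2.3},{"x":-1.8,"y":-3.6},{"x":-1.8,"y":-3.6}]'
python3 -m inch '[{"x":-1.8,"y":-3.6},{"x":-1.8,"y":-3.6},{"x":-1.8,"y":-3.6},{"x":-1.8,"y":-3.6},{"x":-1.5,"y":-2.5}]'
python3 -m inch '[{"hand":0},{"hand":0}]'
cat > d.py <<'E'
from h import *
delta([.434,.106,.16])
f=cam("wrist"); cv2.imwrite("pics/w1.png",f["color"])
W=cloud(f); hsv=cv2.cvtColor(f["color"],cv2.COLOR_BGR2HSV)
m=cv2.inRange(hsv,(0,170,90),(6,255,255))|cv2.inRange(hsv,(174,170,90),(180,255,255)); k,l,s,c=cv2.connectedComponentsWithStats(m)
for i in range(1,k):
    if s[i,4]>60: P=W[l==i]; print(c[i].round(),s[i,4],np.median(P,0).round(4),((P.min(0)+P.max(0))/2).round(4),P[:,2].max())
E
python3 d.py
```

```text
t 0.1 tcp [0.1556 0.6564 0.2199] F [ 0.5 -0.5  0.3] w 0.0853
axes x,y,z: [[-0.973, 0.231, -0.0], [0.231, 0.973, -0.001], [-0.0, -0.001, -1.0]]
shift cm [-39.78 -47.13   6.06]
[431. 226.] 152 [0.2628 0.7851 0.0104] [0.2159 0.7372 0.1907] 0.37366991989207743
[525. 282.] 73 [0.3953 0.9185 0.0093] [0.3949 0.9108 0.0096] 0.011220618596073262
[605. 354.] 1809 [0.4812 0.9772 0.0681] [0.2871 0.8386 0.1898] 0.37366991989207743invalid input at $[0]: expected keys wx, wy, wz, x, y, z, hand
invalid input at $[0]: expected keys wx, wy, wz, x, y, z, hand
invalid input at $[0]: expected keys wx, wy, wz, x, y, z, hand
invalid input at $[0]: expected keys wx, wy, wz, x, y, z, hand
```

```bash
python3 -m inch '[{"wx":0,"wy":0,"wz":0,"x":-1.6,"y":-1.1,"z":0,"hand":0},{"wx":0,"wy":0,"wz":0,"x":-3.2,"y":-2.3,"z":0,"hand":0},{"wx":0,"wy":0,"wz":0,"x":-3.2,"y":-2.3,"z":0,"hand":0},{"wx":0,"wy":0,"wz":0,"x":-3.2,"y":-2.3,"z":0,"hand":0},{"wx":0,"wy":0,"wz":0,"x":-3.2,"y":-2.3,"z":0,"hand":0}]' 40
python3 -m inch '[{"wx":0,"wy":0,"wz":0,"x":-3.2,"y":-2.3,"z":0,"hand":0},{"wx":0,"wy":0,"wz":0,"x":-3.2,"y":-2.3,"z":0,"hand":0},{"wx":0,"wy":0,"wz":0,"x":-3.2,"y":-2.3,"z":0,"hand":0},{"wx":0,"wy":0,"wz":0,"x":-1.8,"y":-3.6,"z":0,"hand":0},{"wx":0,"wy":0,"wz":0,"x":-1.8,"y":-3.6,"z":0,"hand":0}]'
python3 -m inch '[{"wx":0,"wy":0,"wz":0,"x":-1.8,"y":-3.6,"z":0,"hand":0},{"wx":0,"wy":0,"wz":0,"x":-1.8,"y":-3.6,"z":0,"hand":0},{"wx":0,"wy":0,"wz":0,"x":-1.8,"y":-3.6,"z":0,"hand":0},{"wx":0,"wy":0,"wz":0,"x":-1.8,"y":-3.6,"z":0,"hand":0},{"wx":0,"wy":0,"wz":0,"x":-1.5,"y":-2.5,"z":0,"hand":0}]'
python3 -m inch '[{"wx":0,"wy":0,"wz":0,"x":0,"y":0,"z":0,"hand":0},{"wx":0,"wy":0,"wz":0,"x":0,"y":0,"z":0,"hand":0}]'
python3 d.py
```

```text
time_s: 0.57
tool_pos: [0.2729, 0.5217, 0.2204]
eef_rot: [0.116, 0.993, -0.0, 0.0]
force: [-0.2, 0.3, 0.2]
grip_width: 0.0255
time_s: 0.98
tool_pos: [0.369, 0.3538, 0.2203]
eef_rot: [0.117, 0.993, -0.0, 0.0]
force: [0.9, 0.9, 0.5]
grip_width: -0.0
time_s: 1.4
tool_pos: [0.4135, 0.1674, 0.2208]
eef_rot: [0.117, 0.993, -0.0, -0.0]
force: [0.8, -0.8, 0.1]
grip_width: 0.0
time_s: 1.57
tool_pos: [0.414, 0.1696, 0.2208]
eef_rot: [0.118, 0.993, -0.0, 0.0]
force: [0.0, -0.4, -0.3]
grip_width: 0.0
t 1.57 tcp [0.414  0.1696 0.2208] F [ 0.  -0.4 -0.3] w 0.0
axes x,y,z: [[-0.972, 0.235, -0.0], [0.235, 0.972, -0.0], [0.0, -0.0, -1.0]]
shift cm [-3.43 -5.71  6.08]
[270. 225.] 1143 [0.4342 0.1086 0.1138] [0.4052 0.131  0.2255] 0.37455479243472917
[609. 316.] 192 [0.6939 0.5062 0.0619] [0.526  0.3499 0.213 ] 0.37455479243472917
```

View pics/w1.png

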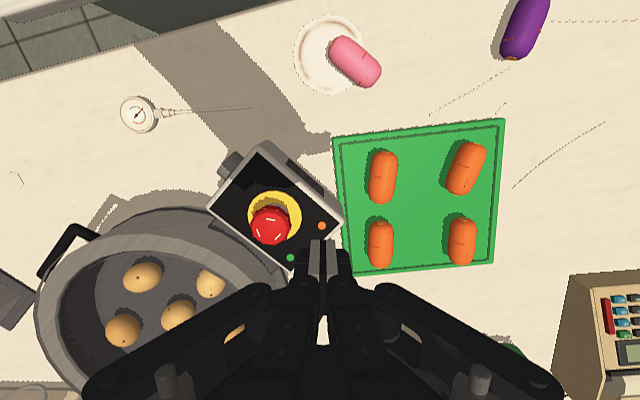

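Wrist view: the stop head is at (270,225), on its yellow ring, and the 3-D position (0.434, 0.107) agrees with the top camera. I'll press it next.

```bash
python3 -m inch '[{"wx":0,"wy":0,"wz":0,"x":-1.7,"y":-2.9,"z":0,"hand":0},{"wx":0,"wy":0,"wz":0,"x":-1.7,"y":-2.8,"z":1,"hand":0},{"wx":0,"wy":0,"wz":0,"x":0,"y":0,"z":3,"hand":0},{"wx":0,"wy":0,"wz":0,"x":0,"y":0,"z":3,"hand":0},{"wx":0,"wy":0,"wz":0,"x":0,"y":0,"z":0.8,"hand":0}]'
python3 -m inch '[{"wx":0,"wy":0,"wz":0,"x":0,"y":0,"z":0.4,"hand":0},{"wx":0,"wy":0,"wz":0,"x":0,"y":0,"z":0.3,"hand":0},{"wx":0,"wy":0,"wz":0,"x":0,"y":0,"z":0.3,"hand":0},{"wx":0,"wy":0,"wz":0,"x":0,"y":0,"z":0,"hand":0}]'
python3 -c "from h import *; delta([.434,.1065,.125])"
```

```text
time_s: 2.03
tool_pos: [0.4317, 0.1085, 0.1397]
eef_rot: [0.115, 0.993, -0.001, -0.002]
force: [-0.7, -0.0, 0.0]
grip_width: -0.0002
time_s: 2.37
tool_pos: [0.434, 0.1086, 0.1332]
eef_rot: [0.116, 0.993, 0.0, 0.0]
force: [-1.1, 0.3, -1.2]
grip_width: 0.0002
t 2.37 tcp [0.434  0.1086 0.1332] F [-1.1  0.3 -1.2] w 0.0002
axes x,y,z: [[-0.973, 0.23, -0.001], [0.23, 0.973, 0.001], [0.001, 0.001, -1.0]]
shift cm [-0.05 -0.21  0.82]
```

```bash
python3 -m inch '[{"wx":0,"wy":0,"wz":0,"x":0,"y":-0.2,"z":0.3,"hand":0},{"wx":0,"wy":0,"wz":0,"x":0,"y":0,"z":0.3,"hand":0},{"wx":0,"wy":0,"wz":0,"x":0,"y":0,"z":0,"hand":0}]'
python3 -m inch '[{"wx":0,"wy":0,"wz":0,"x":0,"y":0,"z":0.3,"hand":0},{"wx":0,"wy":0,"wz":0,"x":0,"y":0,"z":0.2,"hand":0},{"wx":0,"wy":0,"wz":0,"x":0,"y":0,"z":0,"hand":0}]'
python3 -m inch '[{"wx":0,"wy":0,"wz":0,"x":0,"y":0,"z":0.2,"hand":0},{"wx":0,"wy":0,"wz":0,"x":0,"y":0,"z":0,"hand":0},{"wx":0,"wy":0,"wz":0,"x":0,"y":0,"z":0,"hand":0}]'
```

```text
time_s: 2.62
tool_pos: [0.433, 0.1059, 0.1267]
eef_rot: [0.116, 0.993, 0.0, 0.0]
force: [-0.7, -0.2, -0.0]
grip_width: -0.0002
time_s: 2.87
tool_pos: [0.433, 0.1059, 0.1214]
eef_rot: [0.116, 0.993, -0.0, -0.0]
force: [0.3, -1.0, -0.6]
grip_width: -0.0
time_s: 3.12
tool_pos: [0.4331, 0.1059, 0.1196]
eef_rot: [0.116, 0.993, -0.0, -0.0]
force: [0.1, -0.0, 0.0]
grip_width: -0.0001
```

```bash
python3 - <<'E'
from h import *
f=cam("wrist"); c=f["color"]; cv2.imwrite("pics/w2.png",c)
g=cam("scene"); cv2.imwrite("pics/s2.png",cv2.resize(g["color"][170:250,240:340],None,fx=4,fy=4))
print(st()[2]["force"])
a=cv2.resize(c,(640,400)); b=np.zeros((400,400,3),np.uint8); q=cv2.imread("pics/s2.png"); b[:320]=q
cv2.imwrite("pics/v2.png",cv2.resize(np.hstack([a[:, 120:520],b]),(800,400)))
E
```

```text
[-0.17835401 -0.65155884 -0.48913094]
```

View pics/v2.png

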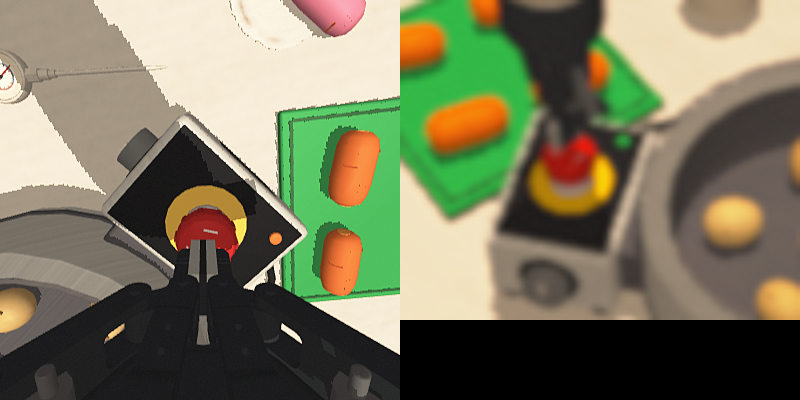

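Fingertips are above the head (wrist view ~(205,245)), with no contact force yet; keep pressing in small steps.

```bash
python3 -m inch '[{"wx":0,"wy":0,"wz":0,"x":0.3,"y":0,"z":0.2,"hand":0},{"wx":0,"wy":0,"wz":0,"x":0,"y":0,"z":0,"hand":0},{"wx":0,"wy":0,"wz":0,"x":0,"y":0,"z":0,"hand":0}]'
python3 -m inch '[{"wx":0,"wy":0,"wz":0,"x":0,"y":0,"z":0.2,"hand":0},{"wx":0,"wy":0,"wz":0,"x":0,"y":0,"z":0,"hand":0},{"wx":0,"wy":0,"wz":0,"x":0,"y":0,"z":0,"hand":0}]'
python3 -m inch '[{"wx":0,"wy":0,"wz":0,"x":0,"y":0,"z":0.2,"hand":0},{"wx":0,"wy":0,"wz":0,"x":0,"y":0,"z":0,"hand":0},{"wx":0,"wy":0,"wz":0,"x":0,"y":0,"z":0,"hand":0}]'
```

```text
time_s: 3.47
tool_pos: [0.4299, 0.1067, 0.1176]
eef_rot: [0.116, 0.993, -0.0, -0.0]
force: [-0.0, 0.2, 0.0]
grip_width: 0.0001
time_s: 3.72
tool_pos: [0.4302, 0.1066, 0.1156]
eef_rot: [0.116, 0.993, -0.0, -0.0]
force: [-0.2, -0.7, 0.5]
grip_width: -0.0
time_s: 3.97
tool_pos: [0.4301, 0.1066, 0.1136]
eef_rot: [0.116, 0.993, -0.0, -0.0]
force: [-0.5, -0.5, -0.7]
grip_width: 0.0
```

```bash
cat > e.py <<'E'
from h import *
for n in ["wrist","scene","top"]:
    f=cam(n); W=cloud(f); hsv=cv2.cvtColor(f["color"],cv2.COLOR_BGR2HSV)
    m=(cv2.inRange(hsv,(0,150,70),(8,255,255))>0)&(np.hypot(W[...,0]-.434,W[...,1]-.107)<.03)
    P=W[m]; print(n,len(P),"z pct",np.percentile(P[:,2],[10,50,90,98]).round(4),"mid",((P.min(0)+P.max(0))/2).round(3))
    m=(np.hypot(W[...,0]-.434,W[...,1]-.107)<.045)&(W[...,2]<.085)&(W[...,2]>.06); print("  box",np.median(W[m][:,2]))
    if n=="wrist":
        f["color"][(W[...,2]>.105)&(W[...,2]<.125)&(np.hypot(W[...,0]-.434,W[...,1]-.107)<.03)]=(255,0,255)
        cv2.imwrite("pics/w3.png",f["color"][120:400,150:500])
E
python3 e.py
```

```text
wrist 1486 z pct [0.1058 0.1125 0.1146 0.1308] mid [0.435 0.107 0.126]
  box 0.0782672363197604
scene 98 z pct [0.1046 0.112  0.1181 0.1381] mid [0.437 0.105 0.123]
  box 0.07811914464617453Traceback (most recent call last):
  File "e.py", line 5, in <module>
    P=W[m]; print(n,len(P),"z pct",np.percentile(P[:,2],[10,50,90,98]).round(4),"mid",((P.min(0)+P.max(0))/2).round(3))
                                   ~~~~~~~~~~~~~^^^^^^^^^^^^^^^^^^^^^^
    return _quantile_unchecked(
        a, q, axis, out, overwrite_input, method, keepdims, weights)
    return _ureduce(a,
                    func=_quantile_ureduce_func,
    ...<5 lines>...
                    overwrite_input=overwrite_input,
                    method=method)
    r = func(a, **kwargs)
    result = _quantile(arr,
                       quantiles=q,
    ...<2 lines>...
                       out=out,
                       weights=wgt)
    slices_having_nans = np.isnan(arr[-1, ...])
                                  ~~~^^^^^^^^^
IndexError: index -1 is out of bounds for axis 0 with size 0
```

View pics/w3.png

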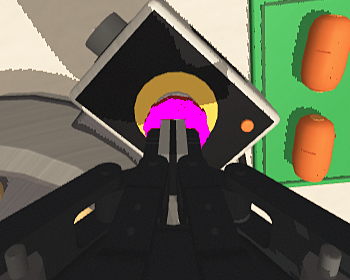

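```bash
python3 - <<'E'
from h import *
f=cam("wrist")
for u,v in [(316,243),(318,246),(334,243),(333,248),(318,256),(333,256),(326,243),(326,250),(318,275),(333,275)]: print(u,v,f["color"][v,u],world(f,u,v).round(4))
delta([.434,.107,.11])
E
```

```text
316 243 [ 94 103 108] [0.4187 0.105  0.1336]
318 246 [ 97 106 111] [0.4188 0.1061 0.1374]
334 243 [ 99 107 101] [0.4208 0.1143 0.134 ]
333 248 [ 97 104 109] [0.4205 0.1136 0.1398]
318 256 [100 108 113] [0.4191 0.1062 0.1472]
333 256 [ 93 101 106] [0.4204 0.1133 0.1478]
326 243 [106 114 120] [0.4203 0.1101 0.133 ]
326 250 [82 89 94] [0.4202 0.11   0.1407]
318 275 [132 145 152] [0.4199 0.1062 0.1622]
333 275 [ 96 105 111] [0.4196 0.1129 0.165 ]
t 4.17 tcp [0.4302 0.1066 0.1137] F [ 0.3 -0.2  0.6] w 0.0004
axes x,y,z: [[-0.973, 0.231, -0.0], [0.231, 0.973, 0.0], [0.0, -0.0, -1.0]]
shift cm [-0.36  0.12  0.37]
```

```bash
python3 - <<'E'
from h import *
for n in ["scene","top","wrist"]:
    f=cam(n); W=cloud(f); ok=f["depth"]>0
    m=ok&(np.hypot(W[...,0]-.425,W[...,1]-.107)<.05)&(W[...,2]>.1)&(W[...,2]<.3)
    hsv=cv2.cvtColor(f["color"],cv2.COLOR_BGR2HSV); m&=~(hsv[...,1]>140)
    z=W[m]; print(n,f["origin"],len(z),np.histogram(z[:,2],bins=np.arange(.1,.3,.01))[0])
    L=z[np.argsort(z[:,2])[:12]]; print(L.round(3).tolist())
    if n=="scene":
        c=f["color"][150:260,230:350]; cv2.imwrite("pics/s4.png",cv2.resize(c,None,fx=6,fy=5,interpolation=cv2.INTER_CUBIC))
E
```

```text
scene [-0.1329494  -0.68799186  1.28064237] 563 [ 0  1  1 11 16  7  5 19 16 22 19 22 37 33 18 39 62 69 60]
[[0.426, 0.122, 0.113], [0.422, 0.106, 0.125], [0.42, 0.112, 0.131], [0.419, 0.116, 0.132], [0.421, 0.118, 0.133], [0.42, 0.098, 0.133], [0.419, 0.101, 0.137], [0.427, 0.098, 0.137], [0.416, 0.103, 0.137], [0.42, 0.098, 0.138], [0.422, 0.096, 0.138], [0.42, 0.103, 0.138]]
top [0.22469439 0.01315987 1.45624226] 0 [0 0 0 0 0 0 0 0 0 0 0 0 0 0 0 0 0 0 0]
[]
wrist [0.35281193 0.12412937 0.26746941] 36848 [   4   22   22  361  533  545  965 3195 5354 6951 8507 8594 1795    0
    0    0    0    0    0]
[[0.416, 0.106, 0.1], [0.42, 0.119, 0.101], [0.422, 0.121, 0.101], [0.422, 0.121, 0.103], [0.43, 0.115, 0.114], [0.43, 0.114, 0.114], [0.43, 0.114, 0.114], [0.427, 0.111, 0.115], [0.425, 0.108, 0.115], [0.429, 0.115, 0.115], [0.429, 0.114, 0.115], [0.426, 0.109, 0.115]]
```

View pics/s4.png

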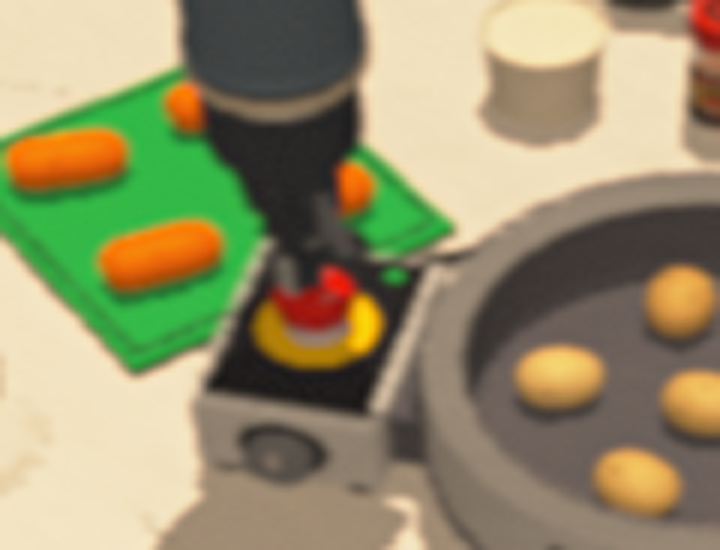

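Both cameras put the fingertips at z≈0.132 while the reported TCP is 0.114. So the tips stand about 18 mm above the reported TCP rather than 19 mm below it. I'll go by contact force and vision, and keep descending.

```bash
python3 -m inch '[{"wx":0,"wy":0,"wz":0,"x":-0.3,"y":0,"z":0.4,"hand":0},{"wx":0,"wy":0,"wz":0,"x":0,"y":0,"z":0.4,"hand":0},{"wx":0,"wy":0,"wz":0,"x":0,"y":0,"z":0.3,"hand":0},{"wx":0,"wy":0,"wz":0,"x":0,"y":0,"z":0,"hand":0}]'
python3 -m inch '[{"wx":0,"wy":0,"wz":0,"x":0,"y":0,"z":0.3,"hand":0},{"wx":0,"wy":0,"wz":0,"x":0,"y":0,"z":0,"hand":0}]'
python3 -m inch '[{"wx":0,"wy":0,"wz":0,"x":0,"y":0,"z":0.2,"hand":0},{"wx":0,"wy":0,"wz":0,"x":0,"y":0,"z":0,"hand":0}]'
python3 -m inch '[{"wx":0,"wy":0,"wz":0,"x":0,"y":0,"z":0.2,"hand":0},{"wx":0,"wy":0,"wz":0,"x":0,"y":0,"z":0,"hand":0}]'
python3 -m inch '[{"wx":0,"wy":0,"wz":0,"x":0,"y":0,"z":0.2,"hand":0},{"wx":0,"wy":0,"wz":0,"x":0,"y":0,"z":0,"hand":0}]'
```

```text
time_s: 4.65
tool_pos: [0.4331, 0.1059, 0.102]
eef_rot: [0.116, 0.993, -0.0, -0.0]
force: [0.7, 0.4, 1.3]
grip_width: -0.0002
time_s: 4.82
tool_pos: [0.4331, 0.1059, 0.0993]
eef_rot: [0.116, 0.993, -0.0, -0.0]
force: [0.4, 0.0, 0.6]
grip_width: -0.0002
time_s: 4.98
tool_pos: [0.4331, 0.1059, 0.0975]
eef_rot: [0.116, 0.993, -0.0, -0.0]
force: [0.3, -0.6, 2.2]
grip_width: -0.0
time_s: 5.15
tool_pos: [0.4331, 0.1059, 0.0955]
eef_rot: [0.116, 0.993, -0.0, -0.0]
force: [0.3, -0.2, 2.2]
grip_width: 0.0001
time_s: 5.32
tool_pos: [0.4334, 0.106, 0.0945]
eef_rot: [0.116, 0.993, 0.0, 0.0]
force: [-3.1, -0.1, 19.3]
grip_width: -0.0
```

```bash
python3 -m inch '[{"wx":0,"wy":0,"wz":0,"x":0,"y":0,"z":-1.5,"hand":0},{"wx":0,"wy":0,"wz":0,"x":0,"y":0,"z":-3,"hand":0},{"wx":0,"wy":0,"wz":0,"x":1.5,"y":3,"z":-2,"hand":0},{"wx":0,"wy":0,"wz":0,"x":1.5,"y":3,"z":-2,"hand":3},{"wx":0,"wy":0,"wz":0,"x":0,"y":0,"z":0,"hand":6}]'
cat > e.py <<'E'
from h import *
f=cam("wrist"); W=cloud(f); hsv=cv2.cvtColor(f["color"],cv2.COLOR_BGR2HSV)
m=(cv2.inRange(hsv,(0,150,70),(8,255,255))>0)&(np.hypot(W[...,0]-.434,W[...,1]-.107)<.03)
P=W[m]; print(len(P),"z pct",np.percentile(P[:,2],[10,50,90,98]).round(4))
m=cv2.inRange(hsv,(5,150,100),(17,255,255)); k,l,s,c=cv2.connectedComponentsWithStats(m)
for i in range(1,k):
    P=W[l==i]; md=np.median(P,0)
    if s[i,4]<100 or abs(md[2]-.04)>.015: continue
    P=P[(P[:,2]>.03)&(P[:,2]<.06)]; (cx,cy),(w,h),a=cv2.minAreaRect(P[:,:2].astype(np.float32)*1000)
    q=P[:,:2]-P[:,:2].mean(0); e,v=np.linalg.eigh(q.T@q)
    print("carrot",c[i].round(),round(cx/1000,3),round(cy/1000,3),P[:,2].max().round(3),"wh",round(w),round(h),"ax",np.degrees(np.arctan2(v[1,1],v[0,1])).round())
delta([.434,.24,.10])
E
python3 e.py
```

```text
time_s: 5.73
tool_pos: [0.4179, 0.1781, 0.1817]
eef_rot: [0.113, 0.994, 0.003, 0.002]
force: [0.5, -0.1, -0.5]
grip_width: 0.023
1407 z pct [0.1031 0.1081 0.11   0.1105]
carrot [472. 175.] 0.448 0.341 0.048 wh 31 66 ax 152.0
carrot [380. 184.] 0.436 0.24 0.048 wh 32 67 ax 162.0
carrot [467. 254.] 0.55 0.329 0.048 wh 30 69 ax 168.0
carrot [379. 253.] 0.525 0.222 0.048 wh 32 62 ax -178.0
t 5.78 tcp [0.4178 0.1751 0.1802] F [-0.6 -0.8 -0.2] w 0.0307
axes x,y,z: [[-0.974, 0.225, -0.002], [0.225, 0.974, 0.004], [0.003, 0.003, -1.0]]
shift cm [-0.1   6.66  8.04]
```

The stop is latched: the head top is at 0.110, down from about 0.1165. Now the first carrot, at (0.435, 0.240).

```bash
python3 -m inch '[{"wx":0,"wy":0,"wz":2.5,"x":0,"y":3.3,"z":1.5,"hand":6},{"wx":0,"wy":0,"wz":2.5,"x":0,"y":3.3,"z":2,"hand":6},{"wx":0,"wy":0,"wz":0,"x":0,"y":0,"z":4,"hand":6},{"wx":0,"wy":0,"wz":0,"x":0,"y":0,"z":4,"hand":6},{"wx":0,"wy":0,"wz":0,"x":0,"y":0,"z":0,"hand":6}]' 30
python3 -c "
from h import *
delta([.435,.24,.002])"
```

```text
time_s: 6.2
tool_pos: [0.4306, 0.2327, 0.0573]
eef_rot: [0.159, 0.987, -0.004, -0.004]
force: [-1.3, -0.5, -0.9]
grip_width: 0.0605
t 6.2 tcp [0.4306 0.2327 0.0573] F [-1.3 -0.5 -0.9] w 0.0605
axes x,y,z: [[-0.949, 0.314, 0.007], [0.314, 0.949, -0.009], [-0.009, -0.007, -1.0]]
shift cm [-0.23  0.88  5.52]
```

```bash
python3 -m inch '[{"wx":0,"wy":0,"wz":0,"x":0,"y":0.3,"z":2,"hand":6},{"wx":0,"wy":0,"wz":0,"x":0,"y":0,"z":1.5,"hand":6},{"wx":0,"wy":0,"wz":0,"x":0,"y":0,"z":0.5,"hand":6},{"wx":0,"wy":0,"wz":0,"x":0,"y":0,"z":0,"hand":6}]'
python3 -c "
from h import *
delta([.435,.24,.002])"
```

```text
time_s: 6.53
tool_pos: [0.4351, 0.2369, 0.0239]
eef_rot: [0.16, 0.987, -0.001, -0.001]
force: [-0.1, 0.0, 0.6]
grip_width: 0.0597
t 6.53 tcp [0.4351 0.2369 0.0239] F [-0.1  0.   0.6] w 0.0597
axes x,y,z: [[-0.949, 0.315, 0.001], [0.315, 0.949, -0.002], [-0.001, -0.001, -1.0]]
shift cm [0.1  0.29 2.18]
```

```bash
python3 -m inch '[{"wx":0,"wy":0,"wz":0,"x":0,"y":0.3,"z":1.2,"hand":6},{"wx":0,"wy":0,"wz":0,"x":0,"y":0,"z":0.8,"hand":6},{"wx":0,"wy":0,"wz":0,"x":0,"y":0,"z":0,"hand":2},{"wx":0,"wy":0,"wz":0,"x":0,"y":0,"z":0,"hand":2},{"wx":0,"wy":0,"wz":0,"x":0,"y":0,"z":0,"hand":2}]' 30
python3 -m inch '[{"wx":0,"wy":0,"wz":0,"x":0,"y":0,"z":0,"hand":2},{"wx":0,"wy":0,"wz":0,"x":0,"y":0,"z":-2,"hand":2},{"wx":0,"wy":0,"wz":0,"x":0,"y":0,"z":-4,"hand":2},{"wx":0,"wy":0,"wz":0,"x":0,"y":0,"z":-4,"hand":2},{"wx":0,"wy":0,"wz":0,"x":0,"y":0,"z":-4,"hand":2}]'
python3 - <<'E'
from h import *
delta([.59,-.045,.15]); f=cam("wrist"); cv2.imwrite("pics/w5.png",f["color"])
E
```

```text
time_s: 6.95
tool_pos: [0.4364, 0.2405, 0.0045]
eef_rot: [0.16, 0.987, 0.0, 0.0]
force: [-1.0, 0.4, 1.2]
grip_width: 0.0327
time_s: 7.37
tool_pos: [0.4358, 0.2403, 0.1456]
eef_rot: [0.159, 0.987, -0.0, -0.0]
force: [0.8, 0.7, -1.5]
grip_width: 0.0332
t 7.37 tcp [0.4358 0.2403 0.1456] F [ 0.8  0.7 -1.5] w 0.0332
axes x,y,z: [[-0.949, 0.315, 0.0], [0.315, 0.949, -0.001], [-0.001, -0.001, -1.0]]
shift cm [-23.62 -22.22  -0.43]
```

View pics/w5.png

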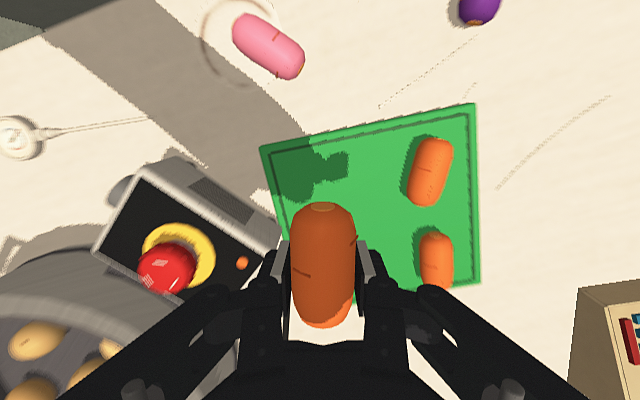

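The carrot is held firmly between the pads at (322,265). Carrying it to the pan.

```bash
python3 -m inch '[{"wx":0,"wy":0,"wz":0,"x":-1.6,"y":-1.2,"z":0,"hand":2},{"wx":0,"wy":0,"wz":0,"x":-2.6,"y":-2.5,"z":0,"hand":2},{"wx":0,"wy":0,"wz":0,"x":-2.6,"y":-2.5,"z":0,"hand":2},{"wx":0,"wy":0,"wz":0,"x":-2.6,"y":-2.5,"z":0,"hand":2},{"wx":0,"wy":0,"wz":0,"x":-2.6,"y":-2.5,"z":0,"hand":2}]'
python3 -m inch '[{"wx":0,"wy":0,"wz":0,"x":-2.6,"y":-2.5,"z":0,"hand":2},{"wx":0,"wy":0,"wz":0,"x":-2.6,"y":-2.5,"z":0,"hand":2},{"wx":0,"wy":0,"wz":0,"x":-2.6,"y":-2.5,"z":0,"hand":2},{"wx":0,"wy":0,"wz":0,"x":-2.6,"y":-2.5,"z":0,"hand":2},{"wx":0,"wy":0,"wz":0,"x":-1.2,"y":-1.2,"z":2,"hand":2}]'
python3 -m inch '[{"wx":0,"wy":0,"wz":0,"x":0,"y":0,"z":2,"hand":2},{"wx":0,"wy":0,"wz":0,"x":0,"y":0,"z":2.5,"hand":2},{"wx":0,"wy":0,"wz":0,"x":0,"y":0,"z":0,"hand":2},{"wx":0,"wy":0,"wz":0,"x":0,"y":0,"z":0,"hand":4},{"wx":0,"wy":0,"wz":0,"x":0,"y":0,"z":0,"hand":5}]'
python3 -m inch '[{"wx":0,"wy":0,"wz":0,"x":0,"y":0,"z":-2,"hand":5},{"wx":0,"wy":0,"wz":0,"x":0,"y":0,"z":-4,"hand":6},{"wx":0,"wy":0,"wz":0,"x":0,"y":0,"z":0,"hand":6}]'
python3 - <<'E'
from h import *
delta([.525,.222,.15])
E
```

```text
time_s: 7.83
tool_pos: [0.5154, 0.0953, 0.1442]
eef_rot: [0.159, 0.987, 0.0, 0.0]
force: [0.9, -0.1, -1.0]
grip_width: 0.033
time_s: 8.25
tool_pos: [0.5936, -0.0519, 0.1271]
eef_rot: [0.162, 0.987, -0.001, 0.004]
force: [0.4, 0.2, 0.6]
grip_width: 0.0326
time_s: 8.67
tool_pos: [0.5903, -0.0459, 0.0799]
eef_rot: [0.159, 0.987, 0.0, 0.0]
force: [0.7, -0.3, 0.5]
grip_width: 0.0493
time_s: 8.92
tool_pos: [0.5937, -0.0464, 0.1466]
eef_rot: [0.159, 0.987, 0.001, 0.005]
force: [1.5, -0.5, -0.2]
grip_width: 0.0598
t 8.92 tcp [ 0.5937 -0.0464  0.1466] F [ 1.5 -0.5 -0.2] w 0.0598
axes x,y,z: [[-0.949, 0.315, -0.011], [0.315, 0.949, 0.003], [0.011, -0.0, -1.0]]
shift cm [14.97 23.32 -0.43]
```

```bash
python3 -m inch '[{"wx":0,"wy":0,"wz":0,"x":1.8,"y":2.9,"z":0,"hand":6},{"wx":0,"wy":0,"wz":0,"x":1.8,"y":2.9,"z":0,"hand":6},{"wx":0,"wy":0,"wz":0,"x":1.8,"y":2.9,"z":0,"hand":6},{"wx":0,"wy":0,"wz":0,"x":1.8,"y":2.9,"z":0,"hand":6},{"wx":0,"wy":0,"wz":0,"x":1.8,"y":2.9,"z":0,"hand":6}]'
python3 -m inch '[{"wx":0,"wy":0,"wz":0,"x":1.8,"y":2.9,"z":0,"hand":6},{"wx":0,"wy":0,"wz":0,"x":1.8,"y":2.9,"z":0,"hand":6},{"wx":0,"wy":0,"wz":-5,"x":1.9,"y":3,"z":0,"hand":6},{"wx":0,"wy":0,"wz":0,"x":0,"y":0,"z":3,"hand":6},{"wx":0,"wy":0,"wz":0,"x":0,"y":0,"z":3,"hand":6}]'
python3 -m inch '[{"wx":0,"wy":0,"wz":0,"x":0,"y":0,"z":0,"hand":6},{"wx":0,"wy":0,"wz":0,"x":0,"y":0,"z":0,"hand":6}]'
cat > k.py <<'E'
from h import *
import sys
f=cam("top"); W=cloud(f); hsv=cv2.cvtColor(f["color"],cv2.COLOR_BGR2HSV)
m=cv2.inRange(hsv,(5,150,100),(17,255,255)); k,l,s,c=cv2.connectedComponentsWithStats(m)
for i in range(1,k):
    P=W[l==i]; md=np.median(P,0)
    if s[i,4]<40 or md[0]>.7: continue
    print("orange",c[i].round(),s[i,4],md.round(3))
delta([float(a) for a in sys.argv[1:4]])
E
python3 k.py .525 .222 .003
```

```text
time_s: 9.33
tool_pos: [0.5503, 0.1218, 0.1409]
eef_rot: [0.159, 0.987, 0.001, 0.002]
force: [1.0, 0.4, -0.9]
grip_width: 0.0603
time_s: 9.75
tool_pos: [0.5268, 0.2255, 0.0815]
eef_rot: [0.113, 0.994, 0.003, 0.003]
force: [0.2, 0.7, -1.4]
grip_width: 0.0604
time_s: 9.92
tool_pos: [0.5253, 0.2206, 0.0794]
eef_rot: [0.116, 0.993, -0.0, -0.0]
force: [-0.5, -1.1, 0.7]
grip_width: 0.0598
orange [331. 183.] 216 [ 0.587 -0.029  0.081]
orange [363. 191.] 71 [ 0.548 -0.143  0.082]
orange [298. 222.] 40 [0.436 0.11  0.106]
t 9.97 tcp [0.5263 0.2206 0.0804] F [0.4 0.2 0.2] w 0.0599
axes x,y,z: [[-0.973, 0.231, -0.001], [0.231, 0.973, 0.001], [0.001, 0.0, -1.0]]
shift cm [0.17 0.1  7.74]
```

```bash
python3 -m inch '[{"wx":0,"wy":0,"wz":0,"x":0.1,"y":0.1,"z":3.5,"hand":6},{"wx":0,"wy":0,"wz":0,"x":0,"y":0,"z":3,"hand":6},{"wx":0,"wy":0,"wz":0,"x":0,"y":0,"z":1.1,"hand":6},{"wx":0,"wy":0,"wz":0,"x":0,"y":0,"z":0,"hand":6},{"wx":0,"wy":0,"wz":0,"x":0,"y":0,"z":0,"hand":2}]' 30
python3 -m inch '[{"wx":0,"wy":0,"wz":0,"x":0,"y":0,"z":0,"hand":2},{"wx":0,"wy":0,"wz":0,"x":0,"y":0,"z":0,"hand":2},{"wx":0,"wy":0,"wz":0,"x":0,"y":0,"z":0,"hand":2},{"wx":0,"wy":0,"wz":0,"x":0,"y":0,"z":0,"hand":2}]'
python3 -m inch '[{"wx":0,"wy":0,"wz":0,"x":0,"y":0,"z":-2,"hand":2},{"wx":0,"wy":0,"wz":0,"x":0,"y":0,"z":-4,"hand":2},{"wx":0,"wy":0,"wz":0,"x":0,"y":0,"z":-4,"hand":2},{"wx":0,"wy":0,"wz":0,"x":0,"y":0,"z":-4,"hand":2},{"wx":0,"wy":0,"wz":0,"x":0,"y":0,"z":0,"hand":2}]'
python3 - <<'E'
from h import *
delta([.52,-.12,.15]); f=cam("wrist"); cv2.imwrite("pics/w6.png",f["color"])
E
python3 e.py
```

```text
time_s: 10.38
tool_pos: [0.5257, 0.2218, 0.0041]
eef_rot: [0.117, 0.993, 0.0, 0.001]
force: [-0.1, 0.2, 0.0]
grip_width: 0.0492
time_s: 10.72
tool_pos: [0.5262, 0.2223, 0.0048]
eef_rot: [0.116, 0.993, 0.001, 0.002]
force: [-1.2, 0.3, 7.9]
grip_width: 0.0326
time_s: 11.13
tool_pos: [0.5288, 0.2232, 0.1515]
eef_rot: [0.117, 0.993, 0.004, 0.005]
force: [0.8, 1.2, -0.5]
grip_width: 0.0332
t 11.13 tcp [0.5288 0.2232 0.1515] F [ 0.8  1.2 -0.5] w 0.0332
axes x,y,z: [[-0.973, 0.231, -0.01], [0.231, 0.973, 0.008], [0.012, 0.006, -1.0]]
shift cm [ -7.09 -33.59  -0.06]
3007 z pct [0.1009 0.1078 0.1099 0.1105]
carrot [434.  75.] 0.449 0.343 0.049 wh 33 66 ax 153.0
carrot [432. 185.] 0.549 0.33 0.048 wh 31 67 ax 169.0
t 11.23 tcp [0.526  0.2225 0.1458] F [-1.1 -0.2 -1.1] w 0.0333
axes x,y,z: [[-0.973, 0.231, -0.004], [0.231, 0.973, 0.004], [0.005, 0.003, -1.0]]
shift cm [ 9.38 -0.43  4.54]
```

```bash
python3 -m inch '[{"wx":0,"wy":0,"wz":0,"x":-0.4,"y":-1.8,"z":0,"hand":2},{"wx":0,"wy":0,"wz":0,"x":-0.7,"y":-3.7,"z":0,"hand":2},{"wx":0,"wy":0,"wz":0,"x":-0.7,"y":-3.7,"z":0,"hand":2},{"wx":0,"wy":0,"wz":0,"x":-0.7,"y":-3.7,"z":0,"hand":2},{"wx":0,"wy":0,"wz":0,"x":-0.7,"y":-3.7,"z":0,"hand":2}]'
python3 -m inch '[{"wx":0,"wy":0,"wz":0,"x":-0.7,"y":-3.7,"z":0,"hand":2},{"wx":0,"wy":0,"wz":0,"x":-0.7,"y":-3.7,"z":0,"hand":2},{"wx":0,"wy":0,"wz":0,"x":-0.7,"y":-3.7,"z":0,"hand":2},{"wx":0,"wy":0,"wz":0,"x":-0.7,"y":-3.7,"z":0,"hand":2},{"wx":0,"wy":0,"wz":0,"x":-0.4,"y":-1.8,"z":0,"hand":2}]'
python3 -m inch '[{"wx":0,"wy":0,"wz":0,"x":0,"y":0,"z":3,"hand":2},{"wx":0,"wy":0,"wz":0,"x":0,"y":0,"z":3,"hand":2},{"wx":0,"wy":0,"wz":0,"x":0,"y":0,"z":0,"hand":2},{"wx":0,"wy":0,"wz":0,"x":0,"y":0,"z":0,"hand":4},{"wx":0,"wy":0,"wz":0,"x":0,"y":0,"z":0,"hand":5}]'
python3 -m inch '[{"wx":0,"wy":0,"wz":0,"x":0,"y":0,"z":-2,"hand":5},{"wx":0,"wy":0,"wz":0,"x":0,"y":0,"z":-4,"hand":6},{"wx":0,"wy":0,"wz":0,"x":0,"y":0,"z":0,"hand":6}]'
python3 - <<'E'
from h import *
delta([.549,.33,.15])
E
```

```text
time_s: 11.65
tool_pos: [0.5164, 0.0514, 0.1421]
eef_rot: [0.116, 0.993, -0.0, -0.001]
force: [1.1, -0.6, -0.4]
grip_width: 0.0331
time_s: 12.07
tool_pos: [0.5087, -0.1211, 0.1423]
eef_rot: [0.119, 0.993, -0.001, -0.001]
force: [-0.6, -0.5, -1.0]
grip_width: 0.0331
time_s: 12.48
tool_pos: [0.5106, -0.1157, 0.0834]
eef_rot: [0.116, 0.993, -0.0, -0.0]
force: [-0.5, 0.6, 0.4]
grip_width: 0.0493
time_s: 12.73
tool_pos: [0.5139, -0.1166, 0.1497]
eef_rot: [0.116, 0.993, -0.0, 0.005]
force: [2.8, -1.5, 0.2]
grip_width: 0.0599
t 12.73 tcp [ 0.5139 -0.1166  0.1497] F [ 2.8 -1.5  0.2] w 0.0599
axes x,y,z: [[-0.973, 0.231, -0.01], [0.231, 0.973, 0.001], [0.01, -0.001, -1.0]]
shift cm [ 6.89 44.26 -0.06]
```

```bash
python3 -m inch '[{"wx":0,"wy":0,"wz":0,"x":0.5,"y":3.7,"z":0,"hand":6},{"wx":0,"wy":0,"wz":0,"x":0.5,"y":3.7,"z":0,"hand":6},{"wx":0,"wy":0,"wz":0,"x":0.5,"y":3.7,"z":0,"hand":6},{"wx":0,"wy":0,"wz":0,"x":0.5,"y":3.7,"z":0,"hand":6},{"wx":0,"wy":0,"wz":0,"x":0.5,"y":3.7,"z":0,"hand":6}]'
python3 -m inch '[{"wx":0,"wy":0,"wz":0,"x":0.5,"y":3.7,"z":0,"hand":6},{"wx":0,"wy":0,"wz":0,"x":0.5,"y":3.7,"z":0,"hand":6},{"wx":0,"wy":0,"wz":0,"x":0.6,"y":3.7,"z":0,"hand":6},{"wx":0,"wy":0,"wz":0,"x":0.6,"y":3.7,"z":0,"hand":6},{"wx":0,"wy":0,"wz":0,"x":0.6,"y":3.7,"z":0,"hand":6}]'
python3 -m inch '[{"wx":0,"wy":0,"wz":-2,"x":0.6,"y":3.7,"z":0,"hand":6},{"wx":0,"wy":0,"wz":0,"x":0.6,"y":3.6,"z":0,"hand":6},{"wx":0,"wy":0,"wz":0,"x":0,"y":0,"z":3,"hand":6},{"wx":0,"wy":0,"wz":0,"x":0,"y":0,"z":3,"hand":6},{"wx":0,"wy":0,"wz":0,"x":0,"y":0,"z":0,"hand":6}]'
python3 -m inch '[{"wx":0,"wy":0,"wz":0,"x":0,"y":0,"z":0,"hand":6}]'
python3 k.py .549 .330 .006
python3 - <<'E'
from h import *
f=cam("wrist"); cv2.imwrite("pics/w7.png",f["color"])
E
```

```text
time_s: 13.15
tool_pos: [0.5295, 0.0721, 0.1448]
eef_rot: [0.116, 0.993, 0.001, 0.002]
force: [0.1, -0.1, 0.2]
grip_width: 0.0601
time_s: 13.57
tool_pos: [0.5446, 0.259, 0.145]
eef_rot: [0.116, 0.993, 0.001, 0.001]
force: [1.1, 0.0, -0.6]
grip_width: 0.06
time_s: 13.98
tool_pos: [0.5453, 0.3303, 0.0795]
eef_rot: [0.098, 0.995, -0.002, -0.002]
force: [-0.7, -0.7, -0.8]
grip_width: 0.0601
time_s: 14.07
tool_pos: [0.5476, 0.3301, 0.0833]
eef_rot: [0.099, 0.995, -0.001, -0.0]
force: [0.2, -0.3, 0.7]
grip_width: 0.0602
orange [331. 183.] 217 [ 0.587 -0.03   0.081]
orange [368. 189.] 72 [ 0.554 -0.162  0.082]
orange [358. 202.] 149 [ 0.505 -0.121  0.08 ]
t 14.12 tcp [0.5487 0.3302 0.0846] F [ 0.  -0.4  0.6] w 0.0599
axes x,y,z: [[-0.98, 0.197, -0.001], [0.197, 0.98, 0.001], [0.001, 0.0, -1.0]]
shift cm [-0.02 -0.02  7.86]
```

View pics/w7.png

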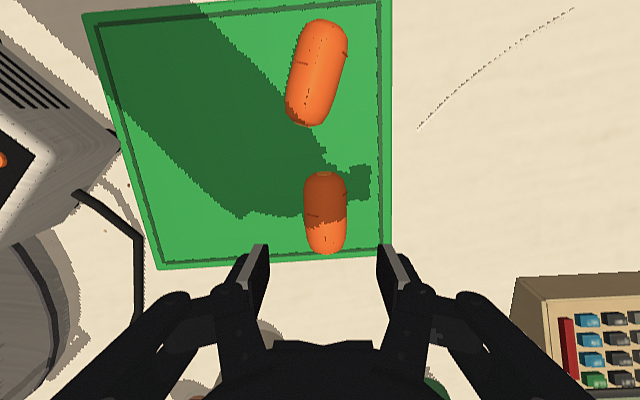

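Remaining carrots are at (318,72) and (325,213). The near one is centred between the jaws, so descend.

```bash
python3 -m inch '[{"wx":0,"wy":0,"wz":0,"x":0,"y":0,"z":3.5,"hand":6},{"wx":0,"wy":0,"wz":0,"x":0,"y":0,"z":3,"hand":6},{"wx":0,"wy":0,"wz":0,"x":0,"y":0,"z":1.2,"hand":6},{"wx":0,"wy":0,"wz":0,"x":0,"y":0,"z":0,"hand":6},{"wx":0,"wy":0,"wz":0,"x":0,"y":0,"z":0,"hand":2}]' 30
python3 -m inch '[{"wx":0,"wy":0,"wz":0,"x":0,"y":0,"z":0,"hand":2},{"wx":0,"wy":0,"wz":0,"x":0,"y":0,"z":0,"hand":2},{"wx":0,"wy":0,"wz":0,"x":0,"y":0,"z":0,"hand":2},{"wx":0,"wy":0,"wz":0,"x":0,"y":0,"z":0,"hand":2}]'
python3 -m inch '[{"wx":0,"wy":0,"wz":0,"x":0,"y":0,"z":-2,"hand":2},{"wx":0,"wy":0,"wz":0,"x":0,"y":0,"z":-4,"hand":2},{"wx":0,"wy":0,"wz":0,"x":0,"y":0,"z":-4,"hand":2},{"wx":0,"wy":0,"wz":0,"x":0,"y":0,"z":-4,"hand":2},{"wx":0,"wy":0,"wz":0,"x":0,"y":0,"z":0,"hand":2}]'
python3 e.py;python3 -c "
from h import *
delta([.59,-.125,.15])"
```

```text
time_s: 14.58
tool_pos: [0.549, 0.3303, 0.0071]
eef_rot: [0.099, 0.995, 0.0, 0.0]
force: [0.8, 0.9, -0.2]
grip_width: 0.0492
time_s: 14.92
tool_pos: [0.5496, 0.3308, 0.0081]
eef_rot: [0.099, 0.995, 0.001, 0.001]
force: [0.1, 0.1, 8.9]
grip_width: 0.0327
time_s: 15.33
tool_pos: [0.5522, 0.3322, 0.1552]
eef_rot: [0.099, 0.995, 0.004, 0.005]
force: [1.4, -0.1, -0.1]
grip_width: 0.0329
1005 z pct [0.0919 0.0985 0.1042 0.1057]
carrot [313.  77.] 0.45 0.344 0.049 wh 33 65 ax 152.0
t 15.38 tcp [0.5508 0.3316 0.1516] F [-0.2  0.3 -0.8] w 0.0327
axes x,y,z: [[-0.98, 0.197, -0.007], [0.197, 0.98, 0.007], [0.008, 0.006, -1.0]]
shift cm [  9.69 -11.32   5.02]
t 15.38 tcp [0.5508 0.3316 0.1516] F [-0.2  0.3 -0.8] w 0.0327
axes x,y,z: [[-0.98, 0.197, -0.007], [0.197, 0.98, 0.007], [0.008, 0.006, -1.0]]
shift cm [-12.83 -44.    -0.06]
```

```bash
python3 -m inch '[{"wx":0,"wy":0,"wz":0,"x":-0.4,"y":-1.8,"z":0,"hand":2},{"wx":0,"wy":0,"wz":0,"x":-0.8,"y":-3.6,"z":0,"hand":2},{"wx":0,"wy":0,"wz":0,"x":-0.8,"y":-3.6,"z":0,"hand":2},{"wx":0,"wy":0,"wz":0,"x":-0.8,"y":-3.6,"z":0,"hand":2},{"wx":0,"wy":0,"wz":0,"x":-0.8,"y":-3.6,"z":0,"hand":2}]'
python3 -m inch '[{"wx":0,"wy":0,"wz":0,"x":-0.8,"y":-3.6,"z":0,"hand":2},{"wx":0,"wy":0,"wz":0,"x":-0.8,"y":-3.6,"z":0,"hand":2},{"wx":0,"wy":0,"wz":0,"x":-0.8,"y":-3.6,"z":0,"hand":2},{"wx":0,"wy":0,"wz":0,"x":-0.8,"y":-3.6,"z":0,"hand":2},{"wx":0,"wy":0,"wz":0,"x":-0.8,"y":-3.6,"z":0,"hand":2}]'
python3 -m inch '[{"wx":0,"wy":0,"wz":0,"x":-0.8,"y":-3.6,"z":0,"hand":2},{"wx":0,"wy":0,"wz":0,"x":-0.8,"y":-3.5,"z":0,"hand":2},{"wx":0,"wy":0,"wz":0,"x":-0.5,"y":-1.6,"z":0,"hand":2},{"wx":0,"wy":0,"wz":0,"x":0,"y":0,"z":3,"hand":2},{"wx":0,"wy":0,"wz":0,"x":0,"y":0,"z":3,"hand":2}]'
python3 -m inch '[{"wx":0,"wy":0,"wz":0,"x":0,"y":0,"z":0,"hand":2},{"wx":0,"wy":0,"wz":0,"x":0,"y":0,"z":0,"hand":4},{"wx":0,"wy":0,"wz":0,"x":0,"y":0,"z":0,"hand":5},{"wx":0,"wy":0,"wz":0,"x":0,"y":0,"z":-2,"hand":5},{"wx":0,"wy":0,"wz":0,"x":0,"y":0,"z":-4,"hand":6}]'
python3 -m inch '[{"wx":0,"wy":0,"wz":0,"x":0,"y":0,"z":0,"hand":6},{"wx":0,"wy":0,"wz":0,"x":0,"y":0,"z":0,"hand":6}]'
python3 - <<'E'
from h import *
delta([.449,.343,.15])
E
```

```text
time_s: 15.8
tool_pos: [0.5506, 0.1621, 0.1451]
eef_rot: [0.099, 0.995, -0.0, -0.001]
force: [0.6, -0.4, -0.5]
grip_width: 0.0329
time_s: 16.22
tool_pos: [0.5542, -0.0223, 0.1452]
eef_rot: [0.099, 0.995, -0.0, -0.001]
force: [0.6, -0.7, -0.8]
grip_width: 0.0329
time_s: 16.63
tool_pos: [0.5592, -0.1122, 0.0859]
eef_rot: [0.101, 0.995, -0.0, 0.002]
force: [-0.1, 0.7, -1.3]
grip_width: 0.0324
time_s: 17.05
tool_pos: [0.557, -0.1088, 0.1445]
eef_rot: [0.098, 0.995, 0.0, -0.003]
force: [1.6, 0.4, -0.1]
grip_width: 0.0594
time_s: 17.22
tool_pos: [0.5611, -0.1097, 0.1497]
eef_rot: [0.099, 0.995, -0.0, 0.004]
force: [0.6, 0.6, -1.0]
grip_width: 0.0602
t 17.22 tcp [ 0.5611 -0.1097  0.1497] F [ 0.6  0.6 -1. ] w 0.0602
axes x,y,z: [[-0.981, 0.196, -0.007], [0.196, 0.981, 0.001], [0.007, -0.001, -1.0]]
shift cm [19.87 42.19 -0.15]
```

```bash
python3 -m inch '[{"wx":0,"wy":0,"wz":0,"x":1.65,"y":3.5,"z":0,"hand":6},{"wx":0,"wy":0,"wz":0,"x":1.65,"y":3.5,"z":0,"hand":6},{"wx":0,"wy":0,"wz":0,"x":1.65,"y":3.5,"z":0,"hand":6},{"wx":0,"wy":0,"wz":0,"x":1.65,"y":3.5,"z":0,"hand":6},{"wx":0,"wy":0,"wz":0,"x":1.65,"y":3.5,"z":0,"hand":6}]'
python3 -m inch '[{"wx":0,"wy":0,"wz":0,"x":1.65,"y":3.5,"z":0,"hand":6},{"wx":0,"wy":0,"wz":0,"x":1.65,"y":3.5,"z":0,"hand":6},{"wx":0,"wy":0,"wz":0,"x":1.65,"y":3.5,"z":0,"hand":6},{"wx":0,"wy":0,"wz":0,"x":1.65,"y":3.5,"z":0,"hand":6},{"wx":0,"wy":0,"wz":0,"x":1.65,"y":3.5,"z":0,"hand":6}]'
python3 -m inch '[{"wx":0,"wy":0,"wz":0,"x":1.65,"y":3.6,"z":0,"hand":6},{"wx":0,"wy":0,"wz":0,"x":1.65,"y":3.6,"z":0,"hand":6},{"wx":0,"wy":0,"wz":5.4,"x":0,"y":0,"z":3,"hand":6},{"wx":0,"wy":0,"wz":5.4,"x":0,"y":0,"z":3,"hand":6},{"wx":0,"wy":0,"wz":5.4,"x":0,"y":0,"z":0,"hand":6}]'
python3 -m inch '[{"wx":0,"wy":0,"wz":0,"x":0,"y":0,"z":0,"hand":6},{"wx":0,"wy":0,"wz":0,"x":0,"y":0,"z":0,"hand":6}]'
python3 e.py; python3 k.py .449 .343 .008
```

```text
time_s: 17.63
tool_pos: [0.5116, 0.08, 0.1462]
eef_rot: [0.099, 0.995, 0.0, 0.0]
force: [1.6, -0.3, -0.4]
grip_width: 0.0603
time_s: 18.05
tool_pos: [0.465, 0.2681, 0.1462]
eef_rot: [0.099, 0.995, 0.0, 0.0]
force: [0.7, 0.7, -0.0]
grip_width: 0.0602
time_s: 18.47
tool_pos: [0.4447, 0.3427, 0.0815]
eef_rot: [0.239, 0.971, -0.003, -0.002]
force: [-0.3, -0.2, -0.4]
grip_width: 0.0601
time_s: 18.63
tool_pos: [0.4477, 0.3435, 0.086]
eef_rot: [0.236, 0.972, 0.0, 0.0]
force: [-0.2, 0.2, 0.2]
grip_width: 0.0601
2064 z pct [0.0921 0.1003 0.1076 0.1092]
carrot [325. 211.] 0.449 0.344 0.049 wh 33 67 ax 152.0
t 18.68 tcp [0.4481 0.3435 0.0865] F [ 0.3 -1.3  0.2] w 0.0602
axes x,y,z: [[-0.888, 0.459, -0.001], [0.459, 0.888, 0.001], [0.001, 0.001, -1.0]]
shift cm [-3.5  -9.84 -1.36]
orange [331. 183.] 217 [ 0.587 -0.028  0.081]
orange [354. 195.] 300 [ 0.534 -0.11   0.08 ]
orange [368. 189.] 72 [ 0.554 -0.162  0.083]
t 18.73 tcp [0.4483 0.3436 0.0867] F [ 0.1 -0.  -0.3] w 0.06
axes x,y,z: [[-0.888, 0.46, -0.001], [0.46, 0.888, 0.002], [0.001, 0.001, -1.0]]
shift cm [-0.08 -0.03  7.87]
```

```bash
python3 -m inch '[{"wx":0,"wy":0,"wz":0,"x":0,"y":0,"z":3.5,"hand":6},{"wx":0,"wy":0,"wz":0,"x":0,"y":0,"z":3,"hand":6},{"wx":0,"wy":0,"wz":0,"x":0,"y":0,"z":1.3,"hand":6},{"wx":0,"wy":0,"wz":0,"x":0,"y":0,"z":0,"hand":6},{"wx":0,"wy":0,"wz":0,"x":0,"y":0,"z":0,"hand":2}]' 30
python3 -m inch '[{"wx":0,"wy":0,"wz":0,"x":0,"y":0,"z":0,"hand":2},{"wx":0,"wy":0,"wz":0,"x":0,"y":0,"z":0,"hand":2},{"wx":0,"wy":0,"wz":0,"x":0,"y":0,"z":0,"hand":2},{"wx":0,"wy":0,"wz":0,"x":0,"y":0,"z":0,"hand":2}]'
python3 -m inch '[{"wx":0,"wy":0,"wz":0,"x":0,"y":0,"z":-2,"hand":2},{"wx":0,"wy":0,"wz":0,"x":0,"y":0,"z":-4,"hand":2},{"wx":0,"wy":0,"wz":0,"x":0,"y":0,"z":-4,"hand":2},{"wx":0,"wy":0,"wz":0,"x":0,"y":0,"z":-4,"hand":2},{"wx":0,"wy":0,"wz":0,"x":0,"y":0,"z":0,"hand":2}]'
python3 -m inch '[{"wx":0,"wy":0,"wz":0,"x":-2.4,"y":-2.6,"z":0,"hand":2},{"wx":0,"wy":0,"wz":0,"x":-2.4,"y":-2.6,"z":0,"hand":2},{"wx":0,"wy":0,"wz":0,"x":-2.4,"y":-2.6,"z":0,"hand":2},{"wx":0,"wy":0,"wz":0,"x":-2.4,"y":-2.6,"z":0,"hand":2},{"wx":0,"wy":0,"wz":0,"x":-2.4,"y":-2.6,"z":0,"hand":2}]'
python3 -m inch '[{"wx":0,"wy":0,"wz":0,"x":-2.4,"y":-2.6,"z":0,"hand":2},{"wx":0,"wy":0,"wz":0,"x":-2.5,"y":-2.6,"z":0,"hand":2},{"wx":0,"wy":0,"wz":0,"x":-2.5,"y":-2.6,"z":0,"hand":2},{"wx":0,"wy":0,"wz":0,"x":-2.5,"y":-2.6,"z":0,"hand":2},{"wx":0,"wy":0,"wz":0,"x":-2.4,"y":-2.7,"z":0,"hand":2}]'
python3 -m inch '[{"wx":0,"wy":0,"wz":0,"x":0,"y":0,"z":0,"hand":2},{"wx":0,"wy":0,"wz":0,"x":0,"y":0,"z":3,"hand":2},{"wx":0,"wy":0,"wz":0,"x":0,"y":0,"z":3,"hand":2},{"wx":0,"wy":0,"wz":0,"x":0,"y":0,"z":0,"hand":2}]'
python3 -c "
from h import *
delta([.545,0,.085])"
```

```text
time_s: 19.15
tool_pos: [0.4481, 0.3431, 0.0082]
eef_rot: [0.238, 0.971, 0.0, -0.0]
force: [1.0, 0.1, -0.2]
grip_width: 0.0496
time_s: 19.48
tool_pos: [0.4488, 0.3438, 0.0094]
eef_rot: [0.238, 0.971, 0.001, 0.001]
force: [-0.1, -1.1, 8.4]
grip_width: 0.0332
time_s: 19.9
tool_pos: [0.4511, 0.3454, 0.1558]
eef_rot: [0.238, 0.971, 0.005, 0.003]
force: [1.9, 1.2, -1.4]
grip_width: 0.0331
time_s: 20.32
tool_pos: [0.4943, 0.1711, 0.1486]
eef_rot: [0.238, 0.971, 0.001, 0.001]
force: [1.5, -0.1, -0.6]
grip_width: 0.0327
time_s: 20.73
tool_pos: [0.5431, -0.0022, 0.1486]
eef_rot: [0.238, 0.971, 0.0, 0.001]
force: [0.8, 1.3, -0.6]
grip_width: 0.0332
time_s: 21.07
tool_pos: [0.5398, -0.0004, 0.0843]
eef_rot: [0.238, 0.971, -0.001, -0.003]
force: [-1.4, -1.0, -0.5]
grip_width: 0.0326
t 21.07 tcp [ 5.398e-01 -4.000e-04  8.430e-02] F [-1.4 -1.  -0.5] w 0.0326
axes x,y,z: [[-0.887, 0.462, 0.005], [0.462, 0.887, -0.003], [-0.006, -0.0, -1.0]]
shift cm [-0.44  0.28 -0.07]
```

```bash
python3 -m inch '[{"wx":0,"wy":0,"wz":0,"x":0,"y":0,"z":0,"hand":4},{"wx":0,"wy":0,"wz":0,"x":0,"y":0,"z":0,"hand":5},{"wx":0,"wy":0,"wz":0,"x":0,"y":0,"z":-2,"hand":5},{"wx":0,"wy":0,"wz":0,"x":0,"y":0,"z":-4,"hand":5},{"wx":0,"wy":0,"wz":0,"x":0,"y":0,"z":-4,"hand":5}]'
python3 -m inch '[{"wx":0,"wy":0,"wz":0,"x":0,"y":0,"z":-4,"hand":5},{"wx":0,"wy":0,"wz":0,"x":-1,"y":-3.8,"z":-1,"hand":5},{"wx":0,"wy":0,"wz":0,"x":-1,"y":-3.8,"z":0,"hand":5},{"wx":0,"wy":0,"wz":0,"x":-1,"y":-3.8,"z":0,"hand":5},{"wx":0,"wy":0,"wz":0,"x":-1,"y":-3.8,"z":0,"hand":5}]'
python3 -m inch '[{"wx":0,"wy":0,"wz":0,"x":-1,"y":-3.8,"z":0,"hand":5},{"wx":0,"wy":0,"wz":0,"x":-1,"y":-3.8,"z":0,"hand":5},{"wx":0,"wy":0,"wz":0,"x":0,"y":0,"z":0,"hand":5},{"wx":0,"wy":0,"wz":0,"x":0,"y":0,"z":0,"hand":5}]'
cat > g.py <<'E'
from h import *
import pickle
f=cam("wrist"); pickle.dump(f,open("w8.pkl","wb")); g=cam("top"); pickle.dump(g,open("t8.pkl","wb"))
a=cv2.resize(f["color"],(640,400)); cv2.imwrite("pics/w8.png",a)
delta([.487,-.371,.2]); print(f["origin"])
E
python3 g.py
```

```text
time_s: 21.48
tool_pos: [0.5421, -0.0006, 0.1902]
eef_rot: [0.238, 0.971, -0.0, -0.0]
force: [1.7, 0.0, 0.8]
grip_width: 0.0505
time_s: 21.9
tool_pos: [0.5078, -0.1552, 0.2407]
eef_rot: [0.237, 0.971, 0.0, 0.002]
force: [0.5, -0.0, 0.2]
grip_width: 0.0499
time_s: 22.23
tool_pos: [0.4896, -0.2332, 0.2399]
eef_rot: [0.24, 0.971, -0.0, 0.002]
force: [-0.1, 1.4, -0.8]
grip_width: 0.0497
t 22.33 tcp [ 0.4909 -0.2297  0.2391] F [ 1.1 -0.1  0.1] w 0.0502
axes x,y,z: [[-0.887, 0.462, -0.002], [0.462, 0.887, 0.001], [0.002, 0.0, -1.0]]
shift cm [ -6.18 -12.72   3.91]
[ 0.41887307 -0.19668011  0.39339499]
```

View pics/w8.png

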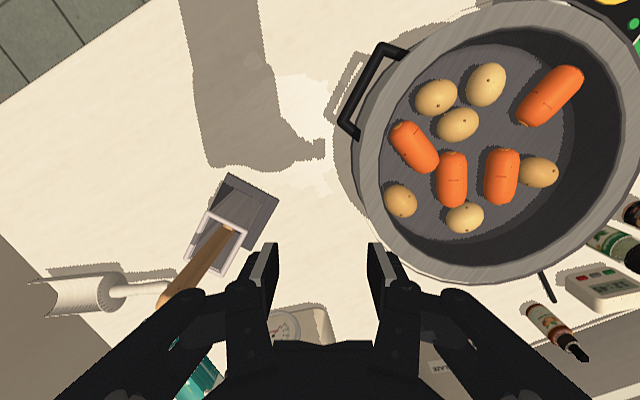

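The wrist view shows all four carrots, at (415,147), (452,180), (502,176) and (550,95), and six potatoes in the pan. The caddy is at (220,235), with the spoon leaning toward (185,290).

```bash
cat > s.py <<'E'
from h import *
import pickle,sys
D=pickle.load(open("d0.pkl","rb")); V={"w":pickle.load(open("w8.pkl","rb")),"top0":D["top"],"scene0":D["scene"]}
for n,f in V.items():
    W=cloud(f); hsv=cv2.cvtColor(f["color"],cv2.COLOR_BGR2HSV)
    near=(f["depth"]>0)&(np.hypot(W[...,0]-.487,W[...,1]+.371)<.09)
    if n=="w": vv,uu=np.mgrid[0:400,0:640]; near&=(uu<225+20)
    wood=near&(hsv[...,0]>5)&(hsv[...,0]<25)&(hsv[...,1]>90)&(W[...,2]>.1)
    P=W[wood]; 
    if len(P)>6:
        c=P.mean(0); u,s,vt=np.linalg.svd(P-c,full_matrices=False); d=vt[0]*np.sign(vt[0,2])
        print(n,"wood",len(P),"c",c.round(3),"dir",d.round(3),"zr",P[:,2].min().round(3),P[:,2].max().round(3))
    rim=near&~wood&(abs(W[...,2]-.105)<.009)
    P=W[rim]; print(n,"rim",len(P),np.median(P[:,2]).round(4)); 
    r=cv2.minAreaRect(P[:,:2].astype(np.float32)*1000); print("   rect",r, cv2.boxPoints(r).round().tolist())
    foot=near&(W[...,2]<.012)&(W[...,2]>-.003)&(hsv[...,2]<140); print("  foot",len(W[foot]),cv2.minAreaRect(W[foot][:,:2].astype(np.float32)*1000) if foot.any() else 0)
E
python3 s.py
```

```text
w wood 1385 c [ 0.49  -0.371  0.163] dir [-0.04  -0.03   0.999] zr 0.1 0.212
w rim 1109 0.1065
   rect ((493.46600341796875, -376.9088439941406), (51.93277359008789, 71.77784729003906), 31.900236129760742) [[452.0, -360.0], [490.0, -421.0], [534.0, -394.0], [497.0, -333.0]]
  foot 571 ((473.56610107421875, -388.15771484375), (58.06386184692383, 133.07034301757812), 56.276023864746094)
top0 wood 76 c [ 0.49  -0.372  0.174] dir [ 0.01  -0.048  0.999] zr 0.101 0.217
top0 rim 105 0.1064
   rect ((491.72601318359375, -375.87554931640625), (51.89276885986328, 70.24078369140625), 31.4652042388916) [[451.0, -359.0], [488.0, -419.0], [532.0, -392.0], [496.0, -332.0]]
  foot 266 ((490.8609619140625, -375.6213073730469), (85.4454574584961, 95.93215942382812), 33.08720397949219)
scene0 wood 203 c [ 0.488 -0.378  0.166] dir [0.042 0.023 0.999] zr 0.1 0.214
scene0 rim 225 0.1051
   rect ((492.2236328125, -375.54620361328125), (54.84449768066406, 72.02313995361328), 33.07923889160156) [[450.0, -360.0], [489.0, -421.0], [535.0, -391.0], [496.0, -330.0]]
  foot 463 ((491.59783935546875, -376.3370666503906), (84.48895263671875, 94.18856048583984), 32.10439682006836)
```

```bash
python3 -m inch '[{"wx":0,"wy":0,"wz":6.1,"x":0,"y":0,"z":0,"hand":6},{"wx":0,"wy":0,"wz":6.1,"x":0,"y":0,"z":0,"hand":6},{"wx":0,"wy":0,"wz":6.1,"x":0,"y":0,"z":0,"hand":6},{"wx":0,"wy":0,"wz":6.1,"x":0,"y":0,"z":0,"hand":6},{"wx":0,"wy":0,"wz":6.1,"x":0,"y":0,"z":0,"hand":6}]'
python3 -m inch '[{"wx":0,"wy":0,"wz":0,"x":0,"y":0,"z":0,"hand":6},{"wx":0,"wy":0,"wz":0,"x":0,"y":0,"z":0,"hand":6}]'
python3 -c "
from h import *
delta([.490,-.373,.145]); print(st()[2]['joint_pos'].round(2))"
```

```text
time_s: 22.75
tool_pos: [0.4912, -0.2283, 0.2384]
eef_rot: [0.486, 0.874, 0.001, 0.0]
force: [0.5, -0.2, -0.3]
grip_width: 0.0597
time_s: 22.92
tool_pos: [0.4911, -0.2288, 0.2381]
eef_rot: [0.482, 0.876, 0.0, 0.0]
force: [0.4, 0.4, -0.6]
grip_width: 0.0599
t 22.92 tcp [ 0.4911 -0.2288  0.2381] F [ 0.4  0.4 -0.6] w 0.0599
axes x,y,z: [[-0.535, 0.845, -0.0], [0.845, 0.535, 0.001], [0.001, 0.0, -1.0]]
shift cm [-12.13  -7.8    9.31]
[ 0.04  0.39  0.45  1.78 -0.19  1.02  1.12]
```

```bash
python3 -m inch '[{"wx":0,"wy":0,"wz":0,"x":-3,"y":-2,"z":0,"hand":6},{"wx":0,"wy":0,"wz":0,"x":-3,"y":-2,"z":0,"hand":6},{"wx":0,"wy":0,"wz":0,"x":-3,"y":-2,"z":0,"hand":6},{"wx":0,"wy":0,"wz":0,"x":-3,"y":-1.9,"z":0,"hand":6},{"wx":0,"wy":0,"wz":0,"x":0,"y":0,"z":0,"hand":6}]'
python3 -m inch '[{"wx":0,"wy":0,"wz":0,"x":0,"y":0,"z":2,"hand":6},{"wx":0,"wy":0,"wz":0,"x":0,"y":0,"z":0,"hand":6},{"wx":0,"wy":0,"wz":0,"x":0,"y":0,"z":0,"hand":6}]'
python3 - <<'E'
from h import *
delta([.490,-.373,.145])
f=cam("wrist"); W=cloud(f); cv2.imwrite("pics/w9.png",f["color"])
hsv=cv2.cvtColor(f["color"],cv2.COLOR_BGR2HSV)
m=(f["depth"]>0)&(np.hypot(W[...,0]-.487,W[...,1]+.371)<.05)&(hsv[...,0]>5)&(hsv[...,0]<25)&(hsv[...,1]>90)&(W[...,2]>.1)
P=W[m];
for a in np.arange(.11,.21,.02):
    q=P[abs(P[:,2]-a)<.01]
    if len(q): print(a.round(2),len(q),np.median(q,0).round(4),q.min(0).round(3),q.max(0).round(3))
E
```

```text
time_s: 23.33
tool_pos: [0.4848, -0.3811, 0.2381]
eef_rot: [0.486, 0.874, -0.002, 0.001]
force: [-1.3, 0.3, -0.8]
grip_width: 0.06
time_s: 23.58
tool_pos: [0.4868, -0.3729, 0.2172]
eef_rot: [0.484, 0.875, 0.0, -0.001]
force: [0.2, -0.6, 0.2]
grip_width: 0.0599
t 23.58 tcp [ 0.4868 -0.3729  0.2172] F [ 0.2 -0.6  0.2] w 0.0599
axes x,y,z: [[-0.532, 0.847, 0.002], [0.847, 0.532, -0.0], [-0.001, 0.002, -1.0]]
shift cm [-0.2   0.27  7.22]
0.11 102 [ 0.4889 -0.3699  0.1104] [ 0.483 -0.377  0.1  ] [ 0.498 -0.367  0.12 ]
0.13 126 [ 0.4893 -0.3698  0.1306] [ 0.483 -0.377  0.12 ] [ 0.498 -0.366  0.14 ]
0.15 162 [ 0.489  -0.3697  0.1504] [ 0.483 -0.377  0.14 ] [ 0.498 -0.366  0.16 ]
0.17 200 [ 0.489  -0.37    0.1705] [ 0.483 -0.378  0.16 ] [ 0.498 -0.367  0.18 ]
0.19 269 [ 0.4892 -0.37    0.1907] [ 0.483 -0.378  0.18 ] [ 0.499 -0.366  0.2  ]
```

View pics/w9.png

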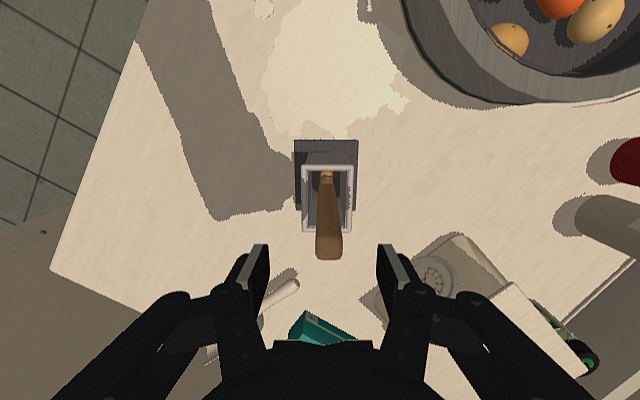

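The spoon stands upright and centred in the caddy (handle at (328,215)). Its centre is at about (0.493, -0.377).

```bash
python3 -m inch '[{"wx":0,"wy":0,"wz":0,"x":-0.7,"y":0.3,"z":1,"hand":6},{"wx":0,"wy":0,"wz":0,"x":0,"y":0,"z":3,"hand":6},{"wx":0,"wy":0,"wz":0,"x":0,"y":0,"z":3.1,"hand":6},{"wx":0,"wy":0,"wz":0,"x":0,"y":0,"z":0,"hand":6},{"wx":0,"wy":0,"wz":0,"x":0,"y":0,"z":0,"hand":1}]' 90
python3 -m inch '[{"wx":0,"wy":0,"wz":0,"x":0,"y":0,"z":0,"hand":1},{"wx":0,"wy":0,"wz":0,"x":0,"y":0,"z":0,"hand":1},{"wx":0,"wy":0,"wz":0,"x":0,"y":0,"z":0,"hand":1},{"wx":0,"wy":0,"wz":0,"x":0,"y":0,"z":0,"hand":1},{"wx":0,"wy":0,"wz":0,"x":0,"y":0,"z":0,"hand":1}]'
python3 -m inch '[{"wx":0,"wy":0,"wz":0,"x":0,"y":0,"z":0,"hand":1},{"wx":0,"wy":0,"wz":0,"x":0,"y":0,"z":0,"hand":1}]'
```

```text
time_s: 24.05
tool_pos: [0.493, -0.3777, 0.146]
eef_rot: [0.485, 0.875, 0.0, -0.001]
force: [-0.6, -0.2, 0.1]
grip_width: 0.0491
time_s: 24.47
tool_pos: [0.4942, -0.3793, 0.1488]
eef_rot: [0.485, 0.874, -0.0, 0.002]
force: [0.6, 0.1, 7.3]
grip_width: 0.0166
time_s: 24.63
tool_pos: [0.4942, -0.3793, 0.1488]
eef_rot: [0.485, 0.874, -0.0, 0.002]
force: [-0.6, 0.5, 7.4]
grip_width: 0.0168
```

```bash
python3 -m inch '[{"wx":0,"wy":0,"wz":0,"x":0,"y":0,"z":-1,"hand":1},{"wx":0,"wy":0,"wz":0,"x":0,"y":0,"z":-3,"hand":1},{"wx":0,"wy":0,"wz":0,"x":0,"y":0,"z":-3.5,"hand":1},{"wx":0,"wy":0,"wz":0,"x":0,"y":0,"z":-3.5,"hand":1},{"wx":0,"wy":0,"wz":0,"x":0,"y":0,"z":-3,"hand":1}]'
python3 -m inch '[{"wx":0,"wy":0,"wz":0,"x":0,"y":0,"z":0,"hand":1},{"wx":0,"wy":0,"wz":0,"x":0,"y":0,"z":0,"hand":1}]'
python3 - <<'E'
from h import *
import pickle
f=cam("top"); g=cam("wrist")
W=cloud(f); W2=cloud(g)
# ortho map of the pan by top cam
c=f["color"]; 
img=np.zeros((300,300,3),np.uint8)
for (w,cc,ok) in ((W,c,f["depth"]>0),):
    m=ok&(W[...,2]<.13)&(np.hypot(W[...,0]-.552,W[...,1]+.06)<.148)
    i=((.702-W[m][:,0])*1000).astype(int); j=((.09-W[m][:,1])*1000).astype(int)
    for a,b,k in zip(i,j,cc[m]): cv2.circle(img,(b,a),2,k.tolist(),-1)
for r in range(50,300,50): cv2.line(img,(r,0),(r,299),(255,255,255),1); cv2.line(img,(0,r),(299,r),(255,255,255),1)
cv2.imwrite("pics/p1.png",np.hstack([cv2.resize(img,(400,400)),cv2.resize(g["color"][:, :],(400,400))]))
delta([.552,-.06,.27]); print(st()[2]['joint_pos'].round(2))
E
```

```text
time_s: 25.05
tool_pos: [0.4927, -0.3787, 0.2903]
eef_rot: [0.485, 0.874, -0.0, 0.001]
force: [0.7, 0.1, -0.9]
grip_width: 0.017
time_s: 25.22
tool_pos: [0.4934, -0.3792, 0.2896]
eef_rot: [0.485, 0.874, -0.0, 0.002]
force: [-0.7, 0.3, -1.4]
grip_width: 0.0169
t 25.32 tcp [ 0.4927 -0.378   0.2866] F [-0.1  0.8 -1.4] w 0.0168
axes x,y,z: [[-0.529, 0.848, 0.001], [0.848, 0.529, -0.0], [-0.0, 0.001, -1.0]]
shift cm [23.84 21.87  1.67]
[ 0.3   0.48  0.46  1.5  -0.22  1.22  1.35]
```

View pics/p1.png

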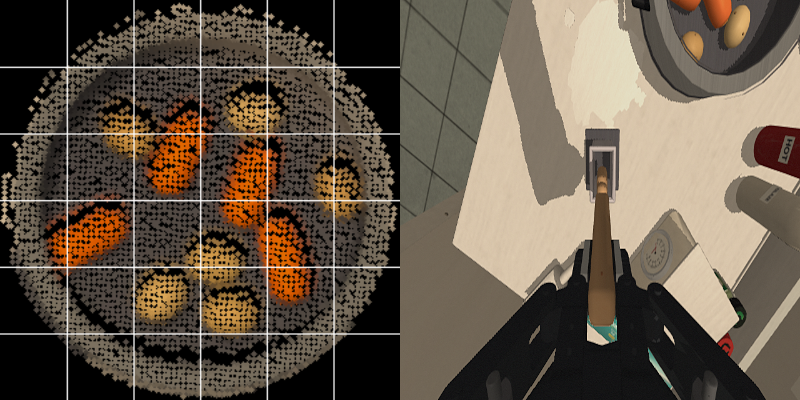

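Pan map (left panel): a free spot near the centre at about (188,206), world (0.5475, -0.051). The wrist panel shows the spoon held straight. Carrying it there.

```bash
python3 -m inch '[{"wx":0,"wy":0,"wz":0,"x":1.3,"y":1.1,"z":0,"hand":1},{"wx":0,"wy":0,"wz":0,"x":2.5,"y":2.2,"z":0,"hand":1},{"wx":0,"wy":0,"wz":0,"x":2.5,"y":2.2,"z":0,"hand":1},{"wx":0,"wy":0,"wz":0,"x":2.5,"y":2.2,"z":0,"hand":1},{"wx":0,"wy":0,"wz":0,"x":2.5,"y":2.2,"z":0,"hand":1}]'
python3 -m inch '[{"wx":0,"wy":0,"wz":0,"x":2.5,"y":2.2,"z":0,"hand":1},{"wx":0,"wy":0,"wz":0,"x":2.5,"y":2.2,"z":0,"hand":1},{"wx":0,"wy":0,"wz":0,"x":2.5,"y":2.2,"z":0,"hand":1},{"wx":0,"wy":0,"wz":0,"x":2.5,"y":2.2,"z":0,"hand":1},{"wx":0,"wy":0,"wz":0,"x":2.5,"y":2.2,"z":0,"hand":1}]'
python3 -m inch '[{"wx":0,"wy":0,"wz":0,"x":1.2,"y":1.1,"z":0,"hand":1},{"wx":0,"wy":0,"wz":0,"x":0,"y":0,"z":1,"hand":1},{"wx":0,"wy":0,"wz":0,"x":0,"y":0,"z":2,"hand":1},{"wx":0,"wy":0,"wz":0,"x":0,"y":0,"z":2,"hand":1},{"wx":0,"wy":0,"wz":0,"x":0,"y":0,"z":0,"hand":1}]'
python3 -m inch '[{"wx":0,"wy":0,"wz":0,"x":0,"y":0,"z":1.5,"hand":1},{"wx":0,"wy":0,"wz":0,"x":0,"y":0,"z":1.3,"hand":1},{"wx":0,"wy":0,"wz":0,"x":0,"y":0,"z":0,"hand":1},{"wx":0,"wy":0,"wz":0,"x":0,"y":0,"z":0,"hand":1}]'
python3 -c "
from h import *
delta([.5475,-.051,.195]); print(st()[2]['joint_pos'].round(2))"
```

```text
time_s: 25.73
tool_pos: [0.5164, -0.2284, 0.2854]
eef_rot: [0.485, 0.874, -0.0, -0.001]
force: [0.5, 0.3, -0.3]
grip_width: 0.0171
time_s: 26.15
tool_pos: [0.5436, -0.0641, 0.2856]
eef_rot: [0.485, 0.874, -0.001, -0.001]
force: [0.2, -1.0, -0.3]
grip_width: 0.0175
time_s: 26.57
tool_pos: [0.5445, -0.05, 0.2324]
eef_rot: [0.485, 0.874, -0.002, -0.003]
force: [-1.4, 0.5, -0.7]
grip_width: 0.0168
time_s: 26.9
tool_pos: [0.5468, -0.0505, 0.2086]
eef_rot: [0.485, 0.874, -0.001, -0.001]
force: [0.2, -0.8, -0.4]
grip_width: 0.017
t 26.9 tcp [ 0.5468 -0.0505  0.2086] F [ 0.2 -0.8 -0.4] w 0.017
axes x,y,z: [[-0.529, 0.849, 0.001], [0.849, 0.529, -0.002], [-0.002, -0.0, -1.0]]
shift cm [-0.08  0.03  1.36]
[-0.26  0.43  0.39  1.8  -0.2   0.96  0.77]
```

```bash
python3 -m inch '[{"wx":0,"wy":0,"wz":0,"x":0,"y":0,"z":0.6,"hand":1},{"wx":0,"wy":0,"wz":0,"x":0,"y":0,"z":0.3,"hand":1},{"wx":0,"wy":0,"wz":0,"x":0,"y":0,"z":0,"hand":1}]'
python3 -m inch '[{"wx":0,"wy":0,"wz":0,"x":0,"y":0,"z":0.2,"hand":1},{"wx":0,"wy":0,"wz":0,"x":0,"y":0,"z":0.1,"hand":1},{"wx":0,"wy":0,"wz":0,"x":0,"y":0,"z":0,"hand":1}]'
python3 -m inch '[{"wx":0,"wy":0,"wz":0,"x":0,"y":0,"z":0.1,"hand":1},{"wx":0,"wy":0,"wz":0,"x":0,"y":0,"z":0,"hand":1}]'
python3 - <<'E'
from h import *
# stir plan
p,r,s=st(); c=np.array([.552,-.060]); e=p[:2]-c; th0=np.arctan2(e[1],e[0]); print("start r",np.hypot(*e)*1000,np.degrees(th0),p)
N=24; T=np.array([r.as_matrix().T[0][:2],r.as_matrix().T[1][:2]])
n=91; cur=p[:2]; out=[]
for k in range(1,n+1):
    th=th0+2*np.pi*k/N
    R_=np.interp(k,[0,5,24,34,91],[np.hypot(*e),.035,.055,.078,.078])
    q=c+R_*np.array([np.cos(th),np.sin(th)])
    d=T@(q-cur)*100; d=d.round(2); cur=cur+T.T@(d/100); out.append(d)
for i in range(0,n,5): print(i,[tuple(x.tolist()) for x in out[i:i+5]])
E
```

```text
time_s: 27.15
tool_pos: [0.5472, -0.0499, 0.1995]
eef_rot: [0.485, 0.874, -0.0, -0.0]
force: [-0.8, -1.2, -1.2]
grip_width: 0.017
time_s: 27.4
tool_pos: [0.5473, -0.0499, 0.1967]
eef_rot: [0.485, 0.874, -0.0, -0.0]
force: [-0.2, 0.2, -0.5]
grip_width: 0.0172
time_s: 27.57
tool_pos: [0.5473, -0.0499, 0.1957]
eef_rot: [0.485, 0.874, 0.0, -0.0]
force: [-0.9, -0.5, -0.3]
grip_width: 0.0168
start r 11.154179295280793 114.6968236788282 [ 0.5473396  -0.04986608  0.19567111]
0 [(0.47, -0.36), (0.33, -0.58), (0.11, -0.76), (-0.19, -0.85), (-0.5, -0.83)]
5 [(-0.87, -0.34), (-0.96, -0.1), (-0.97, 0.16), (-0.93, 0.42), (-0.8, 0.66)]
10 [(-0.62, 0.87), (-0.38, 1.03), (-0.1, 1.12), (0.2, 1.14), (0.5, 1.07)]
15 [(0.78, 0.92), (1.02, 0.7), (1.19, 0.42), (1.28, 0.1), (1.3, -0.25)]
20 [(1.21, -0.58), (1.03, -0.9), (0.79, -1.16), (0.46, -1.35), (0.22, -1.46)]
25 [(-0.18, -1.53), (-0.6, -1.49), (-1.01, -1.32), (-1.37, -1.05), (-1.65, -0.67)]
30 [(-1.82, -0.22), (-1.88, 0.28), (-1.8, 0.78), (-1.57, 1.27), (-1.01, 1.76)]
35 [(-0.52, 1.97), (0.0, 2.04), (0.54, 1.96), (1.02, 1.76), (1.45, 1.44)]
40 [(1.77, 1.01), (1.97, 0.52), (2.03, -0.01), (1.97, -0.54), (1.76, -1.02)]
45 [(1.43, -1.45), (1.01, -1.77), (0.52, -1.96), (-0.01, -2.04), (-0.53, -1.97)]
50 [(-1.03, -1.75), (-1.44, -1.44), (-1.77, -1.01), (-1.97, -0.52), (-2.04, 0.01)]
55 [(-1.96, 0.53), (-1.76, 1.03), (-1.43, 1.45), (-1.01, 1.76), (-0.52, 1.97)]
60 [(0.0, 2.04), (0.54, 1.96), (1.02, 1.76), (1.45, 1.44), (1.77, 1.01)]
65 [(1.97, 0.52), (2.03, -0.01), (1.97, -0.54), (1.76, -1.02), (1.43, -1.45)]
70 [(1.01, -1.77), (0.52, -1.96), (-0.01, -2.04), (-0.53, -1.97), (-1.03, -1.75)]
75 [(-1.44, -1.44), (-1.77, -1.01), (-1.97, -0.52), (-2.04, 0.01), (-1.96, 0.53)]
80 [(-1.76, 1.03), (-1.43, 1.45), (-1.01, 1.76), (-0.52, 1.97), (0.0, 2.04)]
85 [(0.54, 1.96), (1.02, 1.76), (1.45, 1.44), (1.77, 1.01), (1.97, 0.52)]
90 [(2.03, -0.01)]
```

```bash
python3 -m inch '[{"wx":0,"wy":0,"wz":0,"x":0,"y":0,"z":0.1,"hand":1},{"wx":0,"wy":0,"wz":0,"x":0,"y":0,"z":0,"hand":1}]'
python3 -m inch '[{"wx":0,"wy":0,"wz":0,"x":0,"y":0,"z":0.1,"hand":1},{"wx":0,"wy":0,"wz":0,"x":0,"y":0,"z":0,"hand":1}]'
python3 -m inch '[{"wx":0,"wy":0,"wz":0,"x":0,"y":0,"z":0.1,"hand":1},{"wx":0,"wy":0,"wz":0,"x":0,"y":0,"z":0,"hand":1}]'
```

```text
time_s: 27.73
tool_pos: [0.5475, -0.0499, 0.1948]
eef_rot: [0.485, 0.874, 0.0, 0.0]
force: [0.3, -0.3, 0.3]
grip_width: 0.0169
time_s: 27.9
tool_pos: [0.5478, -0.05, 0.1948]
eef_rot: [0.485, 0.874, 0.0, 0.001]
force: [-2.6, 0.3, 10.2]
grip_width: 0.017
time_s: 28.07
tool_pos: [0.5481, -0.0501, 0.1947]
eef_rot: [0.485, 0.874, 0.001, 0.001]
force: [-3.3, 1.1, 20.3]
grip_width: 0.0171
```

```bash
python3 -m inch '[{"wx":0,"wy":0,"wz":0,"x":0,"y":0,"z":-0.2,"hand":1},{"wx":0,"wy":0,"wz":0,"x":0.5,"y":-0.4,"z":0,"hand":1},{"wx":0,"wy":0,"wz":0,"x":0.3,"y":-0.6,"z":0,"hand":1},{"wx":0,"wy":0,"wz":0,"x":0.1,"y":-0.8,"z":0,"hand":1},{"wx":0,"wy":0,"wz":0,"x":-0.2,"y":-0.8,"z":0,"hand":1}]'
python3 -m inch '[{"wx":0,"wy":0,"wz":0,"x":-0.5,"y":-0.8,"z":0,"hand":1},{"wx":0,"wy":0,"wz":0,"x":-0.9,"y":-0.3,"z":0,"hand":1},{"wx":0,"wy":0,"wz":0,"x":-1,"y":-0.1,"z":0,"hand":1},{"wx":0,"wy":0,"wz":0,"x":-1,"y":0.2,"z":0,"hand":1},{"wx":0,"wy":0,"wz":0,"x":-0.9,"y":0.4,"z":0,"hand":1}]'
python3 -m inch '[{"wx":0,"wy":0,"wz":0,"x":-0.8,"y":0.7,"z":0,"hand":1},{"wx":0,"wy":0,"wz":0,"x":-0.6,"y":0.9,"z":0,"hand":1},{"wx":0,"wy":0,"wz":0,"x":-0.4,"y":1,"z":0,"hand":1},{"wx":0,"wy":0,"wz":0,"x":-0.1,"y":1.1,"z":0,"hand":1},{"wx":0,"wy":0,"wz":0,"x":0.2,"y":1.1,"z":0,"hand":1}]'
python3 -m inch '[{"wx":0,"wy":0,"wz":0,"x":0.5,"y":1.1,"z":0,"hand":1},{"wx":0,"wy":0,"wz":0,"x":0.8,"y":0.9,"z":0,"hand":1},{"wx":0,"wy":0,"wz":0,"x":1,"y":0.7,"z":0,"hand":1},{"wx":0,"wy":0,"wz":0,"x":1.2,"y":0.4,"z":0,"hand":1},{"wx":0,"wy":0,"wz":0,"x":1.3,"y":0.1,"z":0,"hand":1}]'
python3 -m inch '[{"wx":0,"wy":0,"wz":0,"x":1.3,"y":-0.3,"z":0,"hand":1},{"wx":0,"wy":0,"wz":0,"x":1.2,"y":-0.6,"z":0,"hand":1},{"wx":0,"wy":0,"wz":0,"x":1,"y":-0.9,"z":0,"hand":1},{"wx":0,"wy":0,"wz":0,"x":0.8,"y":-1.2,"z":0,"hand":1},{"wx":0,"wy":0,"wz":0,"x":0.5,"y":-1.4,"z":0,"hand":1}]'
cat > q.py <<'E'
from h import *
p,r,s=st(); e=p[:2]-[.552,-.06]; print("r",(np.hypot(*e)*1000).round(1),"ang",np.degrees(np.arctan2(e[1],e[0])).round(),"z",p[2].round(4),"tilt",np.degrees(np.arccos(-r.as_matrix()[2,2])).round(1),"F",np.round(s["force"],1),"tq",np.round(s["wrist_torque"],2),"j",s["joint_pos"].round(2))
E
python3 q.py
```

```text
time_s: 28.48
tool_pos: [0.521, -0.0572, 0.1948]
eef_rot: [0.485, 0.875, 0.0, 0.0]
force: [0.8, 1.5, 3.6]
grip_width: 0.0172
time_s: 28.9
tool_pos: [0.5371, -0.0991, 0.1946]
eef_rot: [0.486, 0.874, -0.001, -0.002]
force: [-7.4, 2.6, 10.0]
grip_width: 0.0169
time_s: 29.32
tool_pos: [0.5876, -0.0897, 0.1946]
eef_rot: [0.486, 0.874, -0.002, -0.001]
force: [-3.8, -3.7, 8.1]
grip_width: 0.0173
time_s: 29.73
tool_pos: [0.5891, -0.0328, 0.1943]
eef_rot: [0.486, 0.874, -0.003, -0.0]
force: [-6.2, -7.2, 3.8]
grip_width: 0.0169
time_s: 30.15
tool_pos: [0.5286, -0.0122, 0.1949]
eef_rot: [0.485, 0.875, -0.0, 0.001]
force: [3.4, -4.3, 2.1]
grip_width: 0.0171
r 53.3 ang 116.0 z 0.1949 tilt 0.2 F [ 3.4 -4.3  2.1] tq [-1.52 -1.27 -0.03] j [-0.34  0.41  0.4   1.87 -0.2   0.9   0.7 ]
```

```bash
python3 -m inch '[{"wx":0,"wy":0,"wz":0,"x":0.2,"y":-1.5,"z":0,"hand":1},{"wx":0,"wy":0,"wz":0,"x":-0.2,"y":-1.5,"z":0,"hand":1},{"wx":0,"wy":0,"wz":0,"x":-0.6,"y":-1.5,"z":0,"hand":1},{"wx":0,"wy":0,"wz":0,"x":-1,"y":-1.3,"z":0,"hand":1},{"wx":0,"wy":0,"wz":0,"x":-1.4,"y":-1.1,"z":0,"hand":1}]'
python3 -m inch '[{"wx":0,"wy":0,"wz":0,"x":-1.6,"y":-0.7,"z":0,"hand":1},{"wx":0,"wy":0,"wz":0,"x":-1.8,"y":-0.2,"z":0,"hand":1},{"wx":0,"wy":0,"wz":0,"x":-1.9,"y":0.3,"z":0,"hand":1},{"wx":0,"wy":0,"wz":0,"x":-1.8,"y":0.8,"z":0,"hand":1},{"wx":0,"wy":0,"wz":0,"x":-1.6,"y":1.3,"z":0,"hand":1}]'
python3 -m inch '[{"wx":0,"wy":0,"wz":0,"x":-1,"y":1.8,"z":0,"hand":1},{"wx":0,"wy":0,"wz":0,"x":-0.5,"y":2,"z":0,"hand":1},{"wx":0,"wy":0,"wz":0,"x":0,"y":2,"z":0,"hand":1},{"wx":0,"wy":0,"wz":0,"x":0.5,"y":2,"z":0,"hand":1},{"wx":0,"wy":0,"wz":0,"x":1,"y":1.8,"z":0,"hand":1}]'
python3 -m inch '[{"wx":0,"wy":0,"wz":0,"x":1.4,"y":1.4,"z":0,"hand":1},{"wx":0,"wy":0,"wz":0,"x":1.8,"y":1,"z":0,"hand":1},{"wx":0,"wy":0,"wz":0,"x":2,"y":0.5,"z":0,"hand":1},{"wx":0,"wy":0,"wz":0,"x":2,"y":0,"z":0,"hand":1},{"wx":0,"wy":0,"wz":0,"x":2,"y":-0.5,"z":0,"hand":1}]'
python3 -m inch '[{"wx":0,"wy":0,"wz":0,"x":1.8,"y":-1,"z":0,"hand":1},{"wx":0,"wy":0,"wz":0,"x":1.4,"y":-1.4,"z":0,"hand":1},{"wx":0,"wy":0,"wz":0,"x":1,"y":-1.8,"z":0,"hand":1},{"wx":0,"wy":0,"wz":0,"x":0.5,"y":-2,"z":0,"hand":1}]'
python3 q.py
python3 - <<'E'
from h import *
f=cam("scene"); W=cloud(f); cv2.imwrite("pics/s6.png",cv2.resize(f["color"][160:290,250:430],None,fx=4,fy=4,interpolation=cv2.INTER_CUBIC))
E
```

```text
time_s: 30.57
tool_pos: [0.4891, -0.0738, 0.1961]
eef_rot: [0.484, 0.875, 0.002, 0.004]
force: [4.5, -0.4, -1.0]
grip_width: 0.0169
time_s: 30.98
tool_pos: [0.5416, -0.141, 0.1939]
eef_rot: [0.486, 0.874, -0.001, -0.003]
force: [-2.4, 0.9, 3.4]
grip_width: 0.0169
time_s: 31.4
tool_pos: [0.6211, -0.0952, 0.1939]
eef_rot: [0.487, 0.873, -0.005, -0.003]
force: [-16.0, -15.3, 16.1]
grip_width: 0.017
time_s: 31.82
tool_pos: [0.5965, -0.0005, 0.1936]
eef_rot: [0.486, 0.874, -0.002, 0.0]
force: [-0.5, -7.7, 0.3]
grip_width: 0.0167
time_s: 32.15
tool_pos: [0.5206, 0.0089, 0.1949]
eef_rot: [0.484, 0.875, 0.0, 0.002]
force: [3.7, -3.3, 1.5]
grip_width: 0.017
r 75.7 ang 115.0 z 0.1949 tilt 0.2 F [ 3.7 -3.3  1.5] tq [-1.33 -1.37  0.04] j [-0.4   0.4   0.42  1.89 -0.2   0.89  0.67]
```

View pics/s6.png

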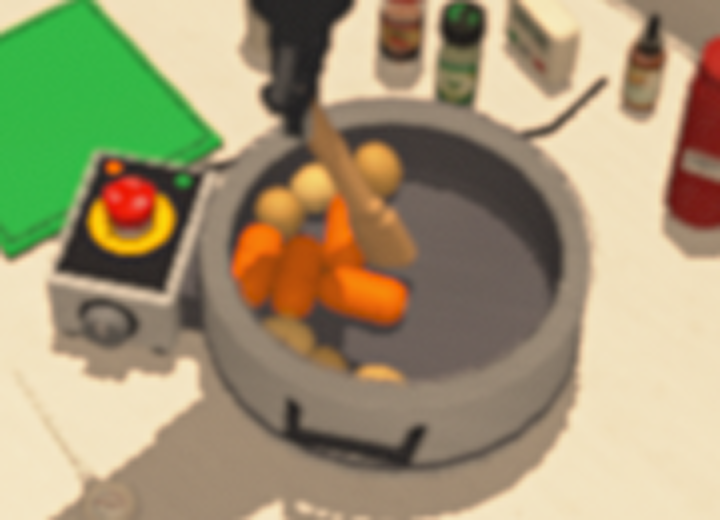

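The scene view shows the spoon swung about the jaw axis: grip at (315,110), blade at (395,250). The pan's right side is free, so I'll straighten it there by easing the grip and bringing the blade flush against the wall.

```bash
python3 -m inch '[{"wx":0,"wy":0,"wz":0,"x":-1,"y":-0.5,"z":-0.4,"hand":1},{"wx":0,"wy":0,"wz":0,"x":-2,"y":-0.5,"z":0,"hand":1},{"wx":0,"wy":0,"wz":0,"x":-2,"y":0,"z":0,"hand":1},{"wx":0,"wy":0,"wz":0,"x":-2,"y":0,"z":0,"hand":1},{"wx":0,"wy":0,"wz":0,"x":-2,"y":0,"z":0,"hand":1}]' 40
python3 -m inch '[{"wx":0,"wy":0,"wz":0,"x":-2,"y":0,"z":0,"hand":1},{"wx":0,"wy":0,"wz":0,"x":-1.5,"y":0,"z":0,"hand":1},{"wx":0,"wy":0,"wz":0,"x":-1.5,"y":0,"z":0,"hand":1},{"wx":0,"wy":0,"wz":0,"x":-1,"y":0,"z":0,"hand":1}]'
python3 q.py
python3 -m inch '[{"wx":0,"wy":0,"wz":0,"x":-0.7,"y":0,"z":0,"hand":1},{"wx":0,"wy":0,"wz":0,"x":-0.6,"y":0,"z":0,"hand":1}]'
python3 -m inch '[{"wx":0,"wy":0,"wz":0,"x":-0.5,"y":0,"z":0,"hand":1},{"wx":0,"wy":0,"wz":0,"x":0,"y":0,"z":0,"hand":1}]'
python3 q.py
python3 - <<'E'
from h import *
f=cam("scene"); a=cv2.resize(f["color"][160:290,250:430],None,fx=2.2,fy=2.2,interpolation=cv2.INTER_CUBIC)
g=cam("wrist")["color"]; g=cv2.resize(g,(400,286)); a=cv2.resize(a,(396,286)); cv2.imwrite("pics/s7.png",np.hstack([a,g]))
E
```

```text
time_s: 32.62
tool_pos: [0.5592, -0.0746, 0.1985]
eef_rot: [0.485, 0.874, -0.0, -0.0]
force: [0.7, 0.3, -1.7]
grip_width: 0.0166
time_s: 32.95
tool_pos: [0.5902, -0.1244, 0.198]
eef_rot: [0.486, 0.874, -0.0, -0.002]
force: [-5.1, 5.6, 4.8]
grip_width: 0.0169
r 74.8 ang -59.0 z 0.198 tilt 0.2 F [-5.1  5.6  4.8] tq [1.9  1.27 0.02] j [-0.13  0.52  0.41  1.67 -0.24  1.    0.92]
time_s: 33.12
tool_pos: [0.597, -0.1346, 0.1981]
eef_rot: [0.485, 0.874, -0.0, -0.001]
force: [-3.0, 3.1, 2.6]
grip_width: 0.0168
time_s: 33.28
tool_pos: [0.5997, -0.1387, 0.1981]
eef_rot: [0.485, 0.874, -0.0, -0.001]
force: [-3.2, 5.1, -0.6]
grip_width: 0.017
r 92.0 ang -59.0 z 0.1981 tilt 0.1 F [-3.2  5.1 -0.6] tq [ 1.54  0.95 -0.02] j [-0.1   0.54  0.41  1.64 -0.24  1.01  0.94]
```

View pics/s7.png

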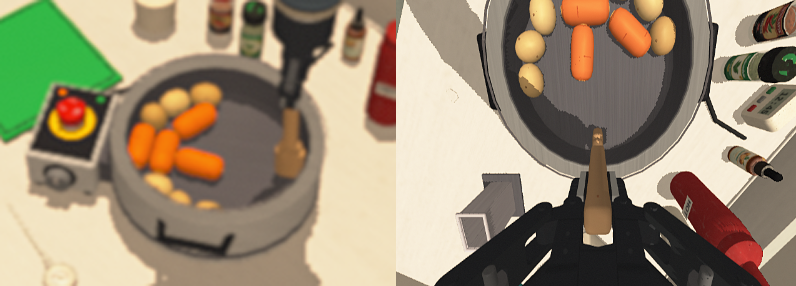

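The spoon is nearly upright again, with the blade at the right wall. All ten pieces are in the pan. One more nudge, then grip at 120 N and measure the tilt numerically.

```bash
python3 -m inch '[{"wx":0,"wy":0,"wz":0,"x":-0.5,"y":0,"z":0,"hand":1},{"wx":0,"wy":0,"wz":0,"x":0,"y":0,"z":0,"hand":1}]'
cat > tilt.py <<'E'
from h import *
p,r,s=st()
for n in ("wrist","scene"):
    f=cam(n); W=cloud(f); hsv=cv2.cvtColor(f["color"],cv2.COLOR_BGR2HSV)
    L=r.inv().apply(W.reshape(-1,3)-p).reshape(W.shape)   # tool frame
    m=(f["depth"]>0)&(hsv[...,0]>6)&(hsv[...,0]<20)&(hsv[...,1]>80)&(abs(L[...,1])<.013)&(L[...,2]>-.02)&(L[...,2]<.14)&(abs(L[...,0])<.09)
    if n=="wrist":
        vv,uu=np.mgrid[0:400,0:640]; m&=abs(uu-325)<45
    P=L[m]; print(n,len(P))
    for a in np.arange(-.01,.14,.02):
        q=P[abs(P[:,2]-a)<.01]
        if len(q)>3: print("  z",a.round(2),len(q),"x",np.percentile(q[:,0],[5,50,95]).round(4),"y",np.median(q[:,1]).round(4))
E
python3 tilt.py; python3 q.py
```

```text
time_s: 33.55
tool_pos: [0.6024, -0.1425, 0.1984]
eef_rot: [0.485, 0.874, -0.0, -0.001]
force: [-2.5, 4.2, -0.4]
grip_width: 0.0171
wrist 1602
  z -0.01 410 x [0.0071 0.0087 0.0094] y -0.0
  z 0.01 302 x [0.0057 0.0078 0.0084] y -0.0006
  z 0.03 213 x [0.0044 0.0069 0.0075] y -0.0006
  z 0.05 172 x [0.0037 0.006  0.0067] y -0.0006
  z 0.07 207 x [0.004  0.006  0.0103] y -0.0006
  z 0.09 185 x [0.0048 0.0115 0.015 ] y 0.0003
  z 0.11 61 x [0.0107 0.014  0.0149] y -0.0006
  z 0.13 52 x [0.0103 0.0142 0.0894] y -0.0078
scene 298
  z 0.01 33 x [-0.0069 -0.0001  0.0086] y -0.0073
  z 0.03 32 x [-0.0079  0.0007  0.0094] y -0.0081
  z 0.05 30 x [-0.0087 -0.0011  0.0078] y -0.0081
  z 0.07 38 x [-0.014  -0.0029  0.0106] y -0.0065
  z 0.09 71 x [-0.0217 -0.0042  0.0153] y -0.0061
  z 0.11 56 x [-0.0212 -0.0035  0.0136] y -0.0072
  z 0.13 36 x [-0.0144 -0.0008  0.0135] y -0.0072
r 96.4 ang -59.0 z 0.1983 tilt 0.1 F [-2.8  3.8 -0.4] tq [ 1.35  1.09 -0.02] j [-0.09  0.54  0.41  1.63 -0.24  1.02  0.95]
```

```bash
python3 -m inch '[{"wx":0,"wy":0,"wz":0,"x":-0.3,"y":0,"z":0,"hand":1},{"wx":0,"wy":0,"wz":0,"x":0,"y":0,"z":0,"hand":1},{"wx":0,"wy":0,"wz":0,"x":0,"y":0,"z":0,"hand":1}]'
python3 -m inch '[{"wx":0,"wy":0,"wz":0,"x":0,"y":0,"z":0,"hand":0.5},{"wx":0,"wy":0,"wz":0,"x":0.3,"y":0,"z":0,"hand":0.5},{"wx":0,"wy":0,"wz":0,"x":0.3,"y":0,"z":0.2,"hand":0.5},{"wx":0,"wy":0,"wz":0,"x":0.4,"y":0,"z":0.2,"hand":0.5},{"wx":0,"wy":0,"wz":0,"x":0,"y":0,"z":0,"hand":0.5}]' 120
python3 q.py
python3 - <<'E'
from h import *
p,r,s=st(); c=np.array([.552,-.060]); e=p[:2]-c; th0=np.arctan2(e[1],e[0])
N=24; T=np.array([r.as_matrix().T[0][:2],r.as_matrix().T[1][:2]])
n=34; cur=p[:2]; out=[]
for k in range(1,n+1):
    th=th0+2*np.pi*k/N
    R_=np.interp(k,[0,6],[np.hypot(*e),.066])
    q=c+R_*np.array([np.cos(th),np.sin(th)])
    d=(T@(q-cur)*100).round(1); cur=cur+T.T@(d/100); out.append(d)
for i in range(0,n,5): print(i,[tuple(x.tolist()) for x in out[i:i+5]])
E
```

```text
time_s: 33.9
tool_pos: [0.6043, -0.1453, 0.1987]
eef_rot: [0.485, 0.874, -0.0, 0.0]
force: [-2.3, 3.0, -0.2]
grip_width: 0.0165
time_s: 34.32
tool_pos: [0.5989, -0.1361, 0.1944]
eef_rot: [0.485, 0.875, -0.0, 0.0]
force: [0.3, -0.1, -1.4]
grip_width: 0.0168
r 89.4 ang -58.0 z 0.1944 tilt 0.0 F [ 0.3 -0.1 -1.4] tq [-0.02  0.02  0.05] j [-0.11  0.54  0.41  1.65 -0.24  1.    0.94]
0 [(0.7, 2.2), (1.1, 1.9), (1.6, 1.4), (1.8, 0.9), (1.9, 0.4)]
5 [(1.8, -0.1), (1.7, -0.3), (1.6, -0.6), (1.4, -1.1), (1.0, -1.3)]
10 [(0.7, -1.6), (0.2, -1.7), (-0.2, -1.7), (-0.6, -1.6), (-1.1, -1.4)]
15 [(-1.3, -1.0), (-1.6, -0.7), (-1.7, -0.2), (-1.7, 0.2), (-1.6, 0.6)]
20 [(-1.4, 1.1), (-1.1, 1.3), (-0.6, 1.6), (-0.3, 1.7), (0.3, 1.7)]
25 [(0.6, 1.6), (1.0, 1.4), (1.4, 1.0), (1.6, 0.7), (1.7, 0.3)]
30 [(1.7, -0.3), (1.6, -0.6), (1.4, -1.1), (1.0, -1.3)]
```

```bash
python3 -m inch '[{"wx":0,"wy":0,"wz":0,"x":0,"y":0,"z":0.15,"hand":0.5},{"wx":0,"wy":0,"wz":0,"x":0,"y":0,"z":0,"hand":0.5}]'
python3 -m inch '[{"wx":0,"wy":0,"wz":0,"x":0,"y":0,"z":0.15,"hand":0.5},{"wx":0,"wy":0,"wz":0,"x":0,"y":0,"z":0,"hand":0.5}]'
python3 -m inch '[{"wx":0,"wy":0,"wz":0,"x":0,"y":0,"z":0.15,"hand":0.5},{"wx":0,"wy":0,"wz":0,"x":0,"y":0,"z":0,"hand":0.5}]'
python3 -m inch '[{"wx":0,"wy":0,"wz":0,"x":0,"y":0,"z":0.15,"hand":0.5},{"wx":0,"wy":0,"wz":0,"x":0,"y":0,"z":0,"hand":0.5}]'
python3 tilt.py | head -8
```

```text
time_s: 34.48
tool_pos: [0.5992, -0.1368, 0.1931]
eef_rot: [0.485, 0.874, -0.0, 0.0]
force: [-1.1, -0.4, -1.1]
grip_width: 0.0165
time_s: 34.65
tool_pos: [0.5996, -0.1372, 0.1924]
eef_rot: [0.485, 0.874, 0.0, 0.001]
force: [-0.7, -0.3, 5.1]
grip_width: 0.0165
time_s: 34.82
tool_pos: [0.6, -0.1375, 0.1923]
eef_rot: [0.485, 0.874, 0.0, 0.001]
force: [-2.9, 0.4, 16.4]
grip_width: 0.0165
time_s: 34.98
tool_pos: [0.6003, -0.1378, 0.1922]
eef_rot: [0.485, 0.874, 0.001, 0.002]
force: [-4.7, 1.8, 26.9]
grip_width: 0.0167
wrist 1683
  z -0.01 428 x [0.0078 0.0093 0.0099] y -0.0005
  z 0.01 319 x [0.0065 0.0089 0.0095] y -0.0006
  z 0.03 235 x [0.0059 0.0085 0.009 ] y -0.0006
  z 0.05 168 x [0.0058 0.0081 0.0086] y -0.0006
  z 0.07 218 x [0.0066 0.0084 0.0129] y -0.0006
  z 0.09 183 x [0.0096 0.0149 0.0182] y -0.0006
  z 0.11 88 x [0.0138 0.0179 0.0889] y -0.0036
```

```bash
python3 -m inch '[{"wx":0,"wy":0,"wz":0,"x":0,"y":0,"z":-0.35,"hand":0.5},{"wx":0,"wy":0,"wz":0,"x":0.7,"y":2.2,"z":0,"hand":0.5},{"wx":0,"wy":0,"wz":0,"x":1.1,"y":1.9,"z":0,"hand":0.5},{"wx":0,"wy":0,"wz":0,"x":1.6,"y":1.4,"z":0,"hand":0.5},{"wx":0,"wy":0,"wz":0,"x":1.8,"y":0.9,"z":0,"hand":0.5}]'
python3 -m inch '[{"wx":0,"wy":0,"wz":0,"x":1.9,"y":0.4,"z":0,"hand":0.5},{"wx":0,"wy":0,"wz":0,"x":1.8,"y":-0.1,"z":0,"hand":0.5},{"wx":0,"wy":0,"wz":0,"x":1.7,"y":-0.3,"z":0,"hand":0.5},{"wx":0,"wy":0,"wz":0,"x":1.6,"y":-0.6,"z":0,"hand":0.5},{"wx":0,"wy":0,"wz":0,"x":1.4,"y":-1.1,"z":0,"hand":0.5}]'
python3 -m inch '[{"wx":0,"wy":0,"wz":0,"x":1,"y":-1.3,"z":0,"hand":0.5},{"wx":0,"wy":0,"wz":0,"x":0.7,"y":-1.6,"z":0,"hand":0.5},{"wx":0,"wy":0,"wz":0,"x":0.2,"y":-1.7,"z":0,"hand":0.5},{"wx":0,"wy":0,"wz":0,"x":-0.2,"y":-1.7,"z":0,"hand":0.5}]'
python3 q.py; python3 tilt.py | head -7
python3 -m inch '[{"wx":0,"wy":0,"wz":0,"x":-0.6,"y":-1.6,"z":0,"hand":0.5},{"wx":0,"wy":0,"wz":0,"x":-1.1,"y":-1.4,"z":0,"hand":0.5},{"wx":0,"wy":0,"wz":0,"x":-1.3,"y":-1,"z":0,"hand":0.5},{"wx":0,"wy":0,"wz":0,"x":-1.6,"y":-0.7,"z":0,"hand":0.5},{"wx":0,"wy":0,"wz":0,"x":-1.7,"y":-0.2,"z":0,"hand":0.5}]'
python3 -m inch '[{"wx":0,"wy":0,"wz":0,"x":-1.7,"y":0.2,"z":0,"hand":0.5},{"wx":0,"wy":0,"wz":0,"x":-1.6,"y":0.6,"z":0,"hand":0.5},{"wx":0,"wy":0,"wz":0,"x":-1.4,"y":1.1,"z":0,"hand":0.5},{"wx":0,"wy":0,"wz":0,"x":-1.1,"y":1.3,"z":0,"hand":0.5},{"wx":0,"wy":0,"wz":0,"x":-0.6,"y":1.6,"z":0,"hand":0.5}]'
python3 q.py; python3 tilt.py|head -7
```

```text
time_s: 35.5
tool_pos: [0.6276, -0.059, 0.1926]
eef_rot: [0.485, 0.874, -0.0, 0.001]
force: [1.8, 1.0, 2.5]
grip_width: 0.0166
time_s: 35.92
tool_pos: [0.5695, 0.0036, 0.193]
eef_rot: [0.485, 0.875, 0.001, 0.003]
force: [2.8, -5.9, 0.4]
grip_width: 0.0167
time_s: 36.25
tool_pos: [0.5041, -0.0148, 0.1924]
eef_rot: [0.485, 0.875, 0.0, 0.0]
force: [1.3, -0.2, 0.7]
grip_width: 0.0167
r 65.8 ang 137.0 z 0.1924 tilt 0.1 F [ 1.3 -0.2  0.7] tq [-0.02 -0.56  0.03] j [-0.37  0.38  0.43  1.93 -0.21  0.87  0.72]
wrist 2686
  z -0.01 262 x [0.0019 0.0042 0.0063] y -0.0006
  z 0.01 190 x [-0.0029 -0.0004  0.0017] y -0.0006
  z 0.03 130 x [-0.0072 -0.0048 -0.0027] y -0.0006
  z 0.05 104 x [-0.0119 -0.0093 -0.0072] y -0.0006
  z 0.07 158 x [-0.0148 -0.0122 -0.0097] y -0.0006
  z 0.09 156 x [-0.0153 -0.0099  0.0532] y -0.0006
time_s: 36.77
tool_pos: [0.5059, -0.0891, 0.1954]
eef_rot: [0.482, 0.876, 0.008, 0.006]
force: [18.6, 22.1, 7.4]
grip_width: 0.017
time_s: 37.18
tool_pos: [0.5718, -0.1256, 0.1923]
eef_rot: [0.486, 0.874, -0.0, 0.0]
force: [-0.2, -0.1, 0.6]
grip_width: 0.0164
r 68.5 ang -73.0 z 0.1923 tilt 0.1 F [-0.2 -0.1  0.6] tq [-0.08  0.16  0.02] j [-0.14  0.5   0.43  1.73 -0.24  0.96  0.94]
wrist 1788
  z -0.01 481 x [0.01   0.0117 0.0123] y 0.0006
  z 0.01 340 x [0.01   0.0123 0.0128] y 0.0013
  z 0.03 252 x [0.0106 0.0129 0.0134] y 0.0016
  z 0.05 190 x [0.0115 0.0134 0.014 ] y 0.0024
  z 0.07 225 x [0.0131 0.015  0.0198] y 0.0028
  z 0.09 201 x [0.0176 0.0223 0.0259] y 0.0031
```

```bash
python3 -m inch '[{"wx":0,"wy":0,"wz":0,"x":-0.3,"y":1.7,"z":0.1,"hand":0.5},{"wx":0,"wy":0,"wz":0,"x":0.3,"y":1.7,"z":0,"hand":0.5},{"wx":0,"wy":0,"wz":0,"x":0.6,"y":1.6,"z":0,"hand":0.5},{"wx":0,"wy":0,"wz":0,"x":1,"y":1.4,"z":0,"hand":0.5},{"wx":0,"wy":0,"wz":0,"x":1.4,"y":1,"z":0,"hand":0.5}]'
python3 -m inch '[{"wx":0,"wy":0,"wz":0,"x":1.6,"y":0.7,"z":0,"hand":0.5},{"wx":0,"wy":0,"wz":0,"x":1.7,"y":0.3,"z":0,"hand":0.5},{"wx":0,"wy":0,"wz":0,"x":1.7,"y":-0.3,"z":0,"hand":0.5},{"wx":0,"wy":0,"wz":0,"x":1.6,"y":-0.6,"z":0,"hand":0.5},{"wx":0,"wy":0,"wz":0,"x":1.4,"y":-1.1,"z":0,"hand":0.5}]'
python3 -m inch '[{"wx":0,"wy":0,"wz":0,"x":1,"y":-1.3,"z":0,"hand":0.5},{"wx":0,"wy":0,"wz":0,"x":0.7,"y":-1.6,"z":0,"hand":0.5},{"wx":0,"wy":0,"wz":0,"x":0.2,"y":-1.7,"z":0,"hand":0.5},{"wx":0,"wy":0,"wz":0,"x":-0.2,"y":-1.7,"z":0,"hand":0.5}]'
python3 q.py; python3 tilt.py | head -7
python3 -m inch '[{"wx":0,"wy":0,"wz":0,"x":-0.6,"y":-1.6,"z":0,"hand":0.5},{"wx":0,"wy":0,"wz":0,"x":-1.1,"y":-1.4,"z":0,"hand":0.5},{"wx":0,"wy":0,"wz":0,"x":-1.3,"y":-1,"z":0,"hand":0.5},{"wx":0,"wy":0,"wz":0,"x":-1.6,"y":-0.7,"z":0,"hand":0.5},{"wx":0,"wy":0,"wz":0,"x":-1.7,"y":-0.2,"z":0,"hand":0.5}]'
python3 -m inch '[{"wx":0,"wy":0,"wz":0,"x":-1.7,"y":0.2,"z":0,"hand":0.5},{"wx":0,"wy":0,"wz":0,"x":-1.6,"y":0.6,"z":0,"hand":0.5},{"wx":0,"wy":0,"wz":0,"x":-1.4,"y":1.1,"z":0,"hand":0.5},{"wx":0,"wy":0,"wz":0,"x":-1.1,"y":1.3,"z":0,"hand":0.5},{"wx":0,"wy":0,"wz":0,"x":-0.6,"y":1.6,"z":0,"hand":0.5}]'
python3 q.py; python3 tilt.py|head -7
cat > pot.py <<'E'
from h import *
o=np.array([[.588,.001],[.613,-.1],[.548,-.145],[.478,-.083],[.503,0],[.543,-.063]])
for n in ("top","scene"):
    f=cam(n); W=cloud(f); hsv=cv2.cvtColor(f["color"],cv2.COLOR_BGR2HSV)
    inp=(np.hypot(W[...,0]-.552,W[...,1]+.06)<.125)&(W[...,2]>.055)&(W[...,2]<.14)
    for nm,lo,hi in (("pot",(15,70,70),(26,215,255)),("car",(4,180,80),(14,255,255))):
        m=((cv2.inRange(hsv,lo,hi)>0)&inp).astype(np.uint8); m=cv2.morphologyEx(m,cv2.MORPH_OPEN,np.ones((2,2),np.uint8))
        k,l,s,c=cv2.connectedComponentsWithStats(m,connectivity=4)
        for i in range(1,k):
            if s[i,4]>12:
                q=np.median(W[l==i],0); print(n,nm,c[i].round(),s[i,4],q.round(3),"dmin" ,(np.hypot(*(o-q[:2]).T)*1000).round() if nm=="pot" else "")
E
python3 pot.py
```

```text
time_s: 37.7
tool_pos: [0.6194, -0.0592, 0.1915]
eef_rot: [0.485, 0.874, -0.0, 0.001]
force: [0.1, -2.4, 4.2]
grip_width: 0.0164
time_s: 38.12
tool_pos: [0.5689, 0.0047, 0.1917]
eef_rot: [0.484, 0.875, 0.001, 0.002]
force: [6.1, -3.2, 0.9]
grip_width: 0.0165
time_s: 38.45
tool_pos: [0.505, -0.0137, 0.1917]
eef_rot: [0.484, 0.875, 0.001, 0.001]
force: [3.9, -0.3, 0.0]
grip_width: 0.0166
r 66.0 ang 135.0 z 0.1917 tilt 0.2 F [ 3.9 -0.3  0. ] tq [ 0.05 -1.24 -0.06] j [-0.38  0.39  0.44  1.93 -0.21  0.87  0.73]
wrist 2619
  z -0.01 424 x [0.0088 0.0101 0.0108] y -0.0006
  z 0.01 306 x [0.0075 0.0095 0.0101] y 0.0
  z 0.03 225 x [0.0071 0.0091 0.0095] y 0.0001
  z 0.05 175 x [0.0065 0.0084 0.0091] y 0.0001
  z 0.07 205 x [0.007  0.009  0.0135] y 0.0002
  z 0.09 200 x [0.0105 0.0158 0.0523] y 0.0002
time_s: 38.97
tool_pos: [0.5061, -0.0866, 0.194]
eef_rot: [0.483, 0.875, 0.009, 0.005]
force: [19.3, 26.7, 0.9]
grip_width: 0.0166
time_s: 39.38
tool_pos: [0.571, -0.1244, 0.1911]
eef_rot: [0.486, 0.874, -0.0, -0.001]
force: [-4.7, -0.7, 8.9]
grip_width: 0.0164
r 67.2 ang -74.0 z 0.1911 tilt 0.1
[... 270 characters left out ...]
0174 0.0183] y -0.0006
  z 0.07 242 x [0.0175 0.0205 0.0249] y -0.0006
  z 0.09 204 x [0.0211 0.0276 0.0312] y -0.0006
top pot [317. 188.] 225 [0.563 0.03  0.083] dmin [ 38. 139. 176. 142.  67.  95.]
scene pot [332. 208.] 408 [0.569 0.029 0.078] dmin [ 34. 136. 175. 144.  72.  95.]
scene pot [367. 240.] 247 [ 0.558 -0.126  0.084] dmin [131.  61.  21.  91. 137.  65.]
scene pot [340. 253.] 47 [ 0.46  -0.121  0.093] dmin [177. 155.  91.  42. 129. 102.]
scene pot [355. 253.] 40 [ 0.494 -0.144  0.085] dmin [172. 126.  54.  63. 144.  94.]
scene car [320. 233.] 273 [ 0.476 -0.014  0.078] dmin 
scene car [352. 228.] 98 [ 0.56  -0.068  0.076] dmin 
scene car [337. 247.] 77 [ 0.477 -0.091  0.08 ] dmin
```

```bash
python3 - <<'E'
from h import *
import pickle
g=cam("wrist"); pickle.dump(g,open("w10.pkl","wb"))
W=cloud(g); m=(g["depth"]>0)&(W[...,2]<.13)&(W[...,2]>.04)&(np.hypot(W[...,0]-.552,W[...,1]+.06)<.148)
img=np.zeros((300,300,3),np.uint8)
i=((.702-W[m][:,0])*1000).astype(int); j=((.09-W[m][:,1])*1000).astype(int)
for a,b,k in zip(i,j,g["color"][m]): cv2.circle(img,(b,a),1,k.tolist(),-1)
img=cv2.resize(img,(480,480))
for x,y in [[.588,.001],[.613,-.1],[.548,-.145],[.478,-.083],[.503,0],[.543,-.063]]: cv2.circle(img,(int((.09-y)*1600),int((.702-x)*1600)),29,(255,255,0),1)
f=cam("scene"); a=cv2.resize(f["color"][180:280,290:400],(320,291),interpolation=cv2.INTER_CUBIC); b=np.zeros((480,320,3),np.uint8); b[:291]=a
cv2.imwrite("pics/p2.png",np.hstack([img,b]))
E
```

```text
(no output)
```

View pics/p2.png

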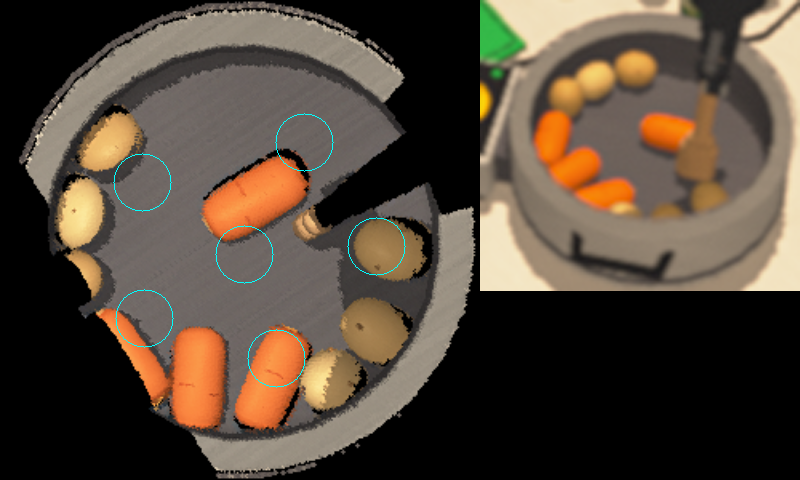

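The map (left) shows all ten pieces in the pan, with potatoes around the left wall at (110,140), (80,210) and (80,270), and on the right and front at (390,248), (375,330) and (330,378). All were swept round, and none visibly lies untouched. Now I'll lift the spoon and correct its 3° tilt.

```bash
python3 -m inch '[{"wx":0,"wy":0,"wz":0,"x":0,"y":0,"z":-2,"hand":0.5},{"wx":0,"wy":0,"wz":0,"x":0,"y":0,"z":-3,"hand":0.5},{"wx":0,"wy":0,"wz":0,"x":0,"y":0,"z":-3,"hand":0.5},{"wx":0,"wy":-3.3,"wz":0,"x":0,"y":0,"z":-2.5,"hand":0.5},{"wx":0,"wy":0,"wz":0,"x":0,"y":0,"z":0,"hand":0.5}]'
python3 -m inch '[{"wx":0,"wy":0,"wz":0,"x":0,"y":0,"z":0,"hand":0.5},{"wx":0,"wy":0,"wz":0,"x":0,"y":0,"z":0,"hand":0.5}]'
cat > wt.py <<'E'
from h import *
p,r,s=st(); f=cam("wrist"); W=cloud(f); hsv=cv2.cvtColor(f["color"],cv2.COLOR_BGR2HSV)
L=r.inv().apply(W.reshape(-1,3)-p).reshape(W.shape)
m=(f["depth"]>0)&(hsv[...,0]>6)&(hsv[...,0]<20)&(hsv[...,1]>80)&(abs(L[...,1])<.013)&(L[...,2]>-.02)&(L[...,2]<.16)&(abs(L[...,0])<.05)
h=m&(L[...,2]<.07); A=np.polyfit(L[h][:,2],L[h][:,0],1)
# axis in world (face centre moved in by 9 mm along tool x)
z=np.array([0,.175]) ; pts=np.stack([A[0]*z+A[1]-.009,0*z,z],1); w=r.apply(pts)+p
d=w[1]-w[0]; print("slope",A.round(4),"world dir",(d/np.linalg.norm(d)).round(3),"axis at tcp",w[0].round(4),"lower",w[1].round(4),"zmax wood",np.percentile(L[m][:,2],98).round(3))
for a in np.arange(.07,.16,.01):
    q=L[m&(abs(L[...,2]-a)<.005)]
    if len(q)>3: print(a.round(2),len(q),q[:,0].min().round(3),q[:,0].max().round(3))
E
python3 wt.py; python3 -c "
from h import *
delta([.492,-.376,.285])"
```

```text
time_s: 40.1
tool_pos: [0.5723, -0.1235, 0.3007]
eef_rot: [0.485, 0.874, -0.013, 0.029]
force: [1.6, -0.3, -1.7]
grip_width: 0.0167
time_s: 40.27
tool_pos: [0.5701, -0.123, 0.2952]
eef_rot: [0.485, 0.874, -0.014, 0.024]
force: [-0.6, 0.2, -2.0]
grip_width: 0.0166
slope [0.0542 0.014 ] world dir [-0.    -0.002 -1.   ] axis at tcp [ 0.5675 -0.1188  0.295 ] lower [ 0.5674 -0.1191  0.1197] zmax wood 0.116
0.07 161 0.015 0.025
0.08 93 0.017 0.028
0.09 121 0.018 0.03
0.1 47 0.025 0.031
0.11 35 0.027 0.031
0.12 34 0.027 0.032
0.13 8 0.03 0.032
t 40.32 tcp [ 0.5701 -0.1232  0.2948] F [ 0.1 -0.1 -1. ] w 0.0164
axes x,y,z: [[-0.529, 0.847, -0.055], [0.848, 0.529, -0.002], [0.028, -0.048, -0.998]]
shift cm [-17.23 -20.     1.98]
```

```bash
python3 -m inch '[{"wx":0,"wy":0,"wz":0,"x":-1.4,"y":-1.6,"z":0.1,"hand":0.5},{"wx":0,"wy":0,"wz":0,"x":-2.2,"y":-2.5,"z":0.1,"hand":0.5},{"wx":0,"wy":0,"wz":0,"x":-2.2,"y":-2.5,"z":0.1,"hand":0.5},{"wx":0,"wy":0,"wz":0,"x":-2.2,"y":-2.5,"z":0.1,"hand":0.5},{"wx":0,"wy":0,"wz":0,"x":-2.2,"y":-2.5,"z":0.1,"hand":0.5}]'
python3 -m inch '[{"wx":0,"wy":0,"wz":0,"x":-2.2,"y":-2.5,"z":0.1,"hand":0.5},{"wx":0,"wy":0,"wz":0,"x":-2.2,"y":-2.5,"z":0.1,"hand":0.5},{"wx":0,"wy":0,"wz":0,"x":-2.2,"y":-2.5,"z":0.1,"hand":0.5},{"wx":0,"wy":0,"wz":0,"x":-1.1,"y":-0.9,"z":0.1,"hand":0.5},{"wx":0,"wy":0,"wz":0,"x":0,"y":0,"z":0,"hand":0.5}]'
python3 -m inch '[{"wx":0,"wy":0,"wz":0,"x":0,"y":0,"z":0,"hand":0.5},{"wx":0,"wy":0,"wz":0,"x":0,"y":0,"z":0,"hand":0.5},{"wx":0,"wy":0,"wz":0,"x":0,"y":0,"z":0,"hand":0.5}]'
cat >> wt.py <<'E'
near=(f["depth"]>0)&(np.hypot(W[...,0]-.492,W[...,1]+.376)<.07)&(abs(W[...,2]-.105)<.008)&(hsv[...,1]<80)
P=W[near]
if len(P)>50: print("rim",len(P),cv2.minAreaRect(P[:,:2].astype(np.float32)*1000))
T=r.as_matrix().T; c=np.array([.4925,-.3765])-w[0][:2]; print("to caddy cm in tool x,y",(T[:2,:2]@c*100).round(2)); delta([.49,-.37,.15])
E
python3 wt.py
```

```text
time_s: 40.73
tool_pos: [0.5253, -0.2729, 0.2955]
eef_rot: [0.485, 0.874, -0.014, 0.024]
force: [0.6, -0.7, -1.0]
grip_width: 0.0162
time_s: 41.15
tool_pos: [0.4929, -0.386, 0.2959]
eef_rot: [0.488, 0.872, -0.015, 0.024]
force: [-0.7, -0.3, -1.2]
grip_width: 0.0167
time_s: 41.4
tool_pos: [0.4967, -0.38, 0.2968]
eef_rot: [0.484, 0.875, -0.014, 0.024]
force: [-0.5, -0.6, -1.6]
grip_width: 0.0166
slope [0.0545 0.014 ] world dir [ 0.001 -0.001 -1.   ] axis at tcp [ 0.494  -0.3757  0.2965] lower [ 0.4942 -0.376   0.1212] zmax wood 0.116
0.07 165 0.015 0.025
0.08 88 0.017 0.028
0.09 127 0.019 0.031
0.1 43 0.025 0.031
0.11 35 0.027 0.032
0.12 32 0.027 0.032
0.13 8 0.031 0.032
rim 923 ((493.8893737792969, -376.8993835449219), (51.96783447265625, 71.31996154785156), 31.99992561340332)
to caddy cm in tool x,y [ 0.02 -0.17]
t 41.45 tcp [ 0.4968 -0.38    0.2971] F [ 0.2 -0.2 -1.7] w 0.0166
axes x,y,z: [[-0.53, 0.846, -0.056], [0.847, 0.531, 0.0], [0.03, -0.048, -0.998]]
shift cm [ 2.04 -0.04 14.61]
```

Aligned to within 2 mm of the measured caddy mouth, and the spoon is vertical. Lowering it.

```bash
python3 -m inch '[{"wx":0,"wy":0,"wz":0,"x":0.1,"y":0,"z":2,"hand":0.5},{"wx":0,"wy":0,"wz":0,"x":0.1,"y":0,"z":2,"hand":0.5},{"wx":0,"wy":0,"wz":0,"x":0.1,"y":0,"z":2,"hand":0.5},{"wx":0,"wy":0,"wz":0,"x":0.1,"y":0,"z":1.5,"hand":0.5},{"wx":0,"wy":0,"wz":0,"x":0,"y":0,"z":0,"hand":0.5}]'
python3 -m inch '[{"wx":0,"wy":0,"wz":0,"x":0.1,"y":0,"z":2,"hand":0.5},{"wx":0,"wy":0,"wz":0,"x":0.1,"y":0,"z":2,"hand":0.5},{"wx":0,"wy":0,"wz":0,"x":0.1,"y":0,"z":2,"hand":0.5},{"wx":0,"wy":0,"wz":0,"x":0.1,"y":0,"z":0.8,"hand":0.5},{"wx":0,"wy":0,"wz":0,"x":0,"y":0,"z":0,"hand":0.5}]'
python3 -m inch '[{"wx":0,"wy":0,"wz":0,"x":0,"y":0,"z":0.2,"hand":0.5},{"wx":0,"wy":0,"wz":0,"x":0,"y":0,"z":0,"hand":0.5}]'
python3 -m inch '[{"wx":0,"wy":0,"wz":0,"x":0,"y":0,"z":0.2,"hand":0.5},{"wx":0,"wy":0,"wz":0,"x":0,"y":0,"z":0,"hand":0.5}]'
```

```text
time_s: 41.87
tool_pos: [0.4957, -0.3793, 0.2193]
eef_rot: [0.484, 0.875, -0.013, 0.023]
force: [-0.7, 1.0, -0.3]
grip_width: 0.0162
time_s: 42.28
tool_pos: [0.496, -0.3805, 0.1533]
eef_rot: [0.485, 0.874, -0.014, 0.024]
force: [-0.3, 0.5, -0.0]
grip_width: 0.0162
time_s: 42.45
tool_pos: [0.497, -0.3822, 0.1535]
eef_rot: [0.485, 0.874, -0.014, 0.026]
force: [-0.1, 0.1, -0.3]
grip_width: 0.0166
time_s: 42.62
tool_pos: [0.4967, -0.3821, 0.1511]
eef_rot: [0.485, 0.874, -0.014, 0.026]
force: [-0.1, 0.1, -1.1]
grip_width: 0.0166
```

```bash
python3 -m inch '[{"wx":0,"wy":0,"wz":0,"x":0,"y":0,"z":0.3,"hand":0.5},{"wx":0,"wy":0,"wz":0,"x":0,"y":0,"z":0.1,"hand":0.5},{"wx":0,"wy":0,"wz":0,"x":0,"y":0,"z":0,"hand":0.5}]'
python3 -m inch '[{"wx":0,"wy":0,"wz":0,"x":0,"y":0,"z":0.1,"hand":0.5},{"wx":0,"wy":0,"wz":0,"x":0,"y":0,"z":0,"hand":0.5}]'
python3 -m inch '[{"wx":0,"wy":0,"wz":0,"x":0,"y":0,"z":0,"hand":3},{"wx":0,"wy":0,"wz":0,"x":0,"y":0,"z":0,"hand":5},{"wx":0,"wy":0,"wz":0,"x":0,"y":0,"z":0,"hand":6},{"wx":0,"wy":0,"wz":0,"x":0,"y":0,"z":0,"hand":6},{"wx":0,"wy":3.3,"wz":0,"x":0,"y":0,"z":0,"hand":6}]' 40
python3 -m inch '[{"wx":0,"wy":0,"wz":0,"x":0,"y":0,"z":-2,"hand":6},{"wx":0,"wy":0,"wz":0,"x":0,"y":0,"z":-4,"hand":6},{"wx":0,"wy":0,"wz":0,"x":0,"y":0,"z":-4,"hand":6},{"wx":0,"wy":0,"wz":0,"x":0,"y":0,"z":-2,"hand":6},{"wx":0,"wy":0,"wz":0,"x":0,"y":0,"z":0,"hand":6}]'
python3 - <<'E'
from h import *
for n in ("wrist","scene"):
    f=cam(n); W=cloud(f); hsv=cv2.cvtColor(f["color"],cv2.COLOR_BGR2HSV)
    m=(f["depth"]>0)&(np.hypot(W[...,0]-.49,W[...,1]+.374)<.05)&(hsv[...,0]>5)&(hsv[...,0]<25)&(hsv[...,1]>90)&(W[...,2]>.1)&(W[...,2]<.23)
    P=W[m]; print(n,len(P),P[:,2].max().round(3))
    for a in (.12,.15,.18,.2):
        q=P[abs(P[:,2]-a)<.01]
        if len(q): print(a,len(q),np.median(q,0).round(4))
p,r,s=st(); delta([.434,.1065,.24]); print(s["joint_pos"].round(2))
E
```

```text
time_s: 42.87
tool_pos: [0.4964, -0.382, 0.1461]
eef_rot: [0.485, 0.874, -0.014, 0.025]
force: [0.7, -0.4, -1.2]
grip_width: 0.0164
time_s: 43.03
tool_pos: [0.4965, -0.3822, 0.1452]
eef_rot: [0.485, 0.874, -0.014, 0.025]
force: [-0.5, -0.1, -1.0]
grip_width: 0.0168
time_s: 43.45
tool_pos: [0.4962, -0.3803, 0.1455]
eef_rot: [0.485, 0.875, 0.0, -0.0]
force: [0.4, -0.1, 0.1]
grip_width: 0.0599
time_s: 43.87
tool_pos: [0.4979, -0.3842, 0.2708]
eef_rot: [0.485, 0.874, -0.001, 0.004]
force: [-0.2, -1.0, -0.7]
grip_width: 0.0601
wrist 863 0.212
0.12 58 [ 0.4892 -0.3704  0.1195]
0.15 78 [ 0.4892 -0.3704  0.1492]
0.18 103 [ 0.4891 -0.3706  0.1803]
0.2 312 [ 0.4916 -0.3731  0.2083]
scene 202 0.215
0.12 28 [ 0.4865 -0.3796  0.1189]
0.15 27 [ 0.4866 -0.3806  0.1493]
0.18 34 [ 0.486  -0.3792  0.18  ]
0.2 58 [ 0.4888 -0.3779  0.2062]
t 43.97 tcp [ 0.4968 -0.3823  0.2661] F [-0.3  0.6 -1.1] w 0.0602
axes x,y,z: [[-0.529, 0.848, -0.002], [0.848, 0.529, 0.001], [0.002, -0.001, -1.0]]
shift cm [44.8  20.55  2.56]
[ 0.29  0.51  0.49  1.52 -0.25  1.18  1.37]
```

The spoon stands upright in the caddy, just as at the start. Now to the stop.

```bash
python3 -m inch '[{"wx":0,"wy":0,"wz":0,"x":2,"y":0.9,"z":0,"hand":6},{"wx":0,"wy":0,"wz":0,"x":3.5,"y":1.6,"z":0,"hand":6},{"wx":0,"wy":0,"wz":0,"x":3.5,"y":1.6,"z":0,"hand":6},{"wx":0,"wy":0,"wz":0,"x":3.5,"y":1.6,"z":0,"hand":6},{"wx":0,"wy":0,"wz":0,"x":3.5,"y":1.6,"z":0,"hand":6}]'
python3 -m inch '[{"wx":0,"wy":0,"wz":0,"x":3.5,"y":1.6,"z":0,"hand":6},{"wx":0,"wy":0,"wz":0,"x":3.5,"y":1.6,"z":0,"hand":6},{"wx":0,"wy":0,"wz":0,"x":3.5,"y":1.6,"z":0,"hand":6},{"wx":0,"wy":0,"wz":0,"x":3.5,"y":1.6,"z":0,"hand":6},{"wx":0,"wy":0,"wz":0,"x":3.5,"y":1.6,"z":0,"hand":6}]'
python3 -m inch '[{"wx":0,"wy":0,"wz":0,"x":3.5,"y":1.6,"z":0,"hand":6},{"wx":0,"wy":0,"wz":0,"x":3.5,"y":1.6,"z":0,"hand":6},{"wx":0,"wy":0,"wz":0,"x":3.5,"y":1.6,"z":0,"hand":6},{"wx":0,"wy":0,"wz":0,"x":0.8,"y":0.5,"z":0,"hand":6},{"wx":0,"wy":0,"wz":0,"x":0,"y":0,"z":3,"hand":6}]'
python3 -m inch '[{"wx":0,"wy":0,"wz":0,"x":0,"y":0,"z":3,"hand":6},{"wx":0,"wy":0,"wz":0,"x":0,"y":0,"z":3,"hand":6},{"wx":0,"wy":0,"wz":0,"x":0,"y":0,"z":0,"hand":6},{"wx":0,"wy":0,"wz":0,"x":0,"y":0,"z":0,"hand":6}]'
python3 -c "
from h import *
delta([.434,.1065,.074]); print(st()[2]['joint_pos'].round(2))
f=cam('wrist'); W=cloud(f); hsv=cv2.cvtColor(f['color'],cv2.COLOR_BGR2HSV)
m=(cv2.inRange(hsv,(0,150,60),(8,255,255))>0)&(np.hypot(W[...,0]-.434,W[...,1]-.107)<.035)&(W[...,2]>.08); P=W[m]; print(len(P),np.percentile(P,[2,50,98],axis=0).round(4))"
```

```text
time_s: 44.38
tool_pos: [0.4725, -0.2057, 0.2638]
eef_rot: [0.485, 0.874, -0.0, -0.001]
force: [0.5, -0.3, -0.2]
grip_width: 0.0602
time_s: 44.8
tool_pos: [0.4475, -0.0151, 0.2642]
eef_rot: [0.485, 0.875, -0.001, -0.001]
force: [1.7, -0.6, -0.4]
grip_width: 0.0601
time_s: 45.22
tool_pos: [0.4357, 0.1115, 0.2374]
eef_rot: [0.482, 0.876, 0.003, 0.001]
force: [1.1, 0.8, -0.5]
grip_width: 0.0599
time_s: 45.55
tool_pos: [0.4328, 0.1063, 0.1742]
eef_rot: [0.485, 0.874, -0.002, -0.001]
force: [0.6, -0.2, 0.9]
grip_width: 0.0599
t 45.55 tcp [0.4328 0.1063 0.1742] F [ 0.6 -0.2  0.9] w 0.0599
axes x,y,z: [[-0.529, 0.849, 0.001], [0.849, 0.529, -0.005], [-0.004, -0.002, -1.0]]
shift cm [-0.06  0.16 10.02]
[-0.6   0.32  0.34  2.08 -0.15  0.77  0.38]
1537 [[0.4194 0.0908 0.1015]
 [0.4358 0.1093 0.1082]
 [0.4541 0.1259 0.1106]]
```

```bash
python3 -m inch '[{"wx":0,"wy":0,"wz":0,"x":0,"y":0.2,"z":3,"hand":6},{"wx":0,"wy":0,"wz":0,"x":0,"y":0,"z":3,"hand":6},{"wx":0,"wy":0,"wz":0,"x":0,"y":0,"z":2.4,"hand":6},{"wx":0,"wy":0,"wz":0,"x":0,"y":0,"z":0,"hand":6}]' 40
python3 -m inch '[{"wx":0,"wy":0,"wz":0,"x":0,"y":0,"z":0.8,"hand":6},{"wx":0,"wy":0,"wz":0,"x":0,"y":0,"z":0.8,"hand":6},{"wx":0,"wy":0,"wz":0,"x":0,"y":0,"z":0,"hand":6},{"wx":0,"wy":0,"wz":0,"x":0,"y":0,"z":0,"hand":3},{"wx":0,"wy":0,"wz":0,"x":0,"y":0,"z":0,"hand":3}]'
python3 -m inch '[{"wx":0,"wy":0,"wz":0,"x":0,"y":0,"z":0,"hand":3},{"wx":0,"wy":0,"wz":0,"x":0,"y":0,"z":0,"hand":3},{"wx":0,"wy":0,"wz":0,"x":0,"y":0,"z":0,"hand":3}]'
```

```text
time_s: 45.93
tool_pos: [0.435, 0.1079, 0.0897]
eef_rot: [0.485, 0.874, -0.001, -0.001]
force: [-0.9, 0.1, -0.4]
grip_width: 0.0599
time_s: 46.35
tool_pos: [0.4368, 0.1084, 0.0763]
eef_rot: [0.485, 0.874, 0.001, 0.001]
force: [-1.0, 1.0, 1.4]
grip_width: 0.0393
time_s: 46.6
tool_pos: [0.4367, 0.1084, 0.0759]
eef_rot: [0.485, 0.874, 0.001, 0.001]
force: [1.2, 1.8, 2.0]
grip_width: 0.0387
```

```bash
python3 -m inch '[{"wx":0,"wy":0,"wz":6,"x":0,"y":0,"z":0,"hand":3},{"wx":0,"wy":0,"wz":6,"x":0,"y":0,"z":0,"hand":3},{"wx":0,"wy":0,"wz":6,"x":0,"y":0,"z":0,"hand":3},{"wx":0,"wy":0,"wz":6,"x":0,"y":0,"z":0,"hand":3},{"wx":0,"wy":0,"wz":6,"x":0,"y":0,"z":0,"hand":3}]'
python3 -m inch '[{"wx":0,"wy":0,"wz":6,"x":0,"y":0,"z":0,"hand":3},{"wx":0,"wy":0,"wz":6,"x":0,"y":0,"z":0,"hand":3},{"wx":0,"wy":0,"wz":6,"x":0,"y":0,"z":0,"hand":3},{"wx":0,"wy":0,"wz":6,"x":0,"y":0,"z":0,"hand":3},{"wx":0,"wy":0,"wz":6,"x":0,"y":0,"z":0,"hand":3}]'
python3 q.py
python3 -m inch '[{"wx":0,"wy":0,"wz":0,"x":0,"y":0,"z":-0.3,"hand":3},{"wx":0,"wy":0,"wz":0,"x":0,"y":0,"z":-0.4,"hand":3},{"wx":0,"wy":0,"wz":0,"x":0,"y":0,"z":0,"hand":3}]'
python3 -m inch '[{"wx":0,"wy":0,"wz":0,"x":0,"y":0,"z":0,"hand":5.5},{"wx":0,"wy":0,"wz":0,"x":0,"y":0,"z":0,"hand":5.5},{"wx":0,"wy":0,"wz":0,"x":0,"y":0,"z":0,"hand":5.5},{"wx":0,"wy":0,"wz":0,"x":0,"y":0,"z":-2,"hand":5.5},{"wx":0,"wy":0,"wz":0,"x":0,"y":0,"z":-3,"hand":5.5}]'
python3 -m inch '[{"wx":0,"wy":0,"wz":0,"x":0,"y":0,"z":-4,"hand":5.5},{"wx":0,"wy":0,"wz":0,"x":0,"y":0,"z":-4,"hand":5.5},{"wx":0,"wy":0,"wz":0,"x":0,"y":0,"z":0,"hand":5.5},{"wx":0,"wy":0,"wz":0,"x":0,"y":0,"z":0,"hand":5.5}]'
cat > stp.py <<'E'
from h import *
for n in ("wrist","scene"):
    f=cam(n); W=cloud(f); hsv=cv2.cvtColor(f['color'],cv2.COLOR_BGR2HSV)
    m=(cv2.inRange(hsv,(0,150,60),(8,255,255))>0)&(np.hypot(W[...,0]-.434,W[...,1]-.107)<.035)&(W[...,2]>.08)&(W[...,2]<.15); P=W[m]
    if len(P): print(n,len(P),np.percentile(P[:,2],[2,50,90,98]).round(4))
E
python3 stp.py; python3 q.py
```

```text
time_s: 47.02
tool_pos: [0.4374, 0.1086, 0.0759]
eef_rot: [0.697, 0.717, 0.001, 0.001]
force: [5.9, 2.9, 2.4]
grip_width: 0.0388
time_s: 47.43
tool_pos: [0.4381, 0.1085, 0.076]
eef_rot: [0.859, 0.513, 0.002, 0.001]
force: [5.9, 0.3, 1.4]
grip_width: 0.0384
r 203.3 ang 124.0 z 0.076 tilt 0.2 F [5.9 0.3 1.4] tq [ 0.28 -1.24  0.02] j [-0.73  0.53  0.57  2.2  -0.55  0.55 -0.24]
time_s: 47.68
tool_pos: [0.4381, 0.1085, 0.0829]
eef_rot: [0.857, 0.515, 0.002, 0.001]
force: [7.3, 1.2, -3.9]
grip_width: 0.0383
time_s: 48.1
tool_pos: [0.4338, 0.1074, 0.1312]
eef_rot: [0.857, 0.515, -0.003, -0.0]
force: [0.2, 0.6, -0.1]
grip_width: 0.0547
time_s: 48.43
tool_pos: [0.4364, 0.1084, 0.2138]
eef_rot: [0.857, 0.515, 0.002, -0.0]
force: [0.6, -0.2, -0.6]
grip_width: 0.0549
wrist 1194 [0.1081 0.1141 0.1158 0.1165]
scene 126 [0.1024 0.1127 0.1162 0.118 ]
r 204.9 ang 125.0 z 0.2117 tilt 0.1 F [ 0.5  0.6 -0.7] tq [ 0.01 -0.02  0.  ] j [-0.94  0.33  0.8   2.03 -0.31  0.89 -0.46]
```

The stop sprang up: the head top is at 0.1165. Last overall check.

```bash
python3 -m inch '[{"wx":0,"wy":0,"wz":0,"x":0,"y":0,"z":-3,"hand":5.5},{"wx":0,"wy":0,"wz":0,"x":0,"y":0,"z":-3,"hand":5.5},{"wx":0,"wy":0,"wz":0,"x":0,"y":0,"z":0,"hand":5.5}]'
python3 - <<'E'
from h import *
import pickle
D=pickle.load(open("d0.pkl","rb")); f=cam("top"); g=cam("scene")
for nm,a,b in (("top",D["top"],f),("scene",D["scene"],g)):
    df=cv2.absdiff(a["color"],b["color"]).max(2); u={"top":(slice(100,175),slice(255,315)),"scene":(slice(130,190),slice(305,380))}[nm]
    print(nm,"jar region diff mean",df[u].mean().round(1),"frac>40",(df[u]>40).mean().round(3))
A=cv2.resize(f["color"][90:260,220:450],(460,340),interpolation=cv2.INTER_CUBIC); B=cv2.resize(g["color"][120:290,240:400],(320,340),interpolation=cv2.INTER_CUBIC)
cv2.imwrite("pics/fin.png",np.hstack([A,B]))
E
python3 pot.py
```

```text
time_s: 48.78
tool_pos: [0.4372, 0.1077, 0.2749]
eef_rot: [0.858, 0.514, 0.001, 0.0]
force: [0.1, -0.7, 0.5]
grip_width: 0.0548
top jar region diff mean 15.3 frac>40 0.092
scene jar region diff mean 13.8 frac>40 0.0
top pot [357. 169.] 210 [ 0.649 -0.131  0.084] dmin [145.  47. 102. 177. 196. 126.]
top pot [317. 189.] 253 [0.563 0.03  0.082] dmin [ 38. 139. 176. 141.  67.  95.]
top pot [367. 193.] 92 [ 0.538 -0.158  0.081] dmin [166.  94.  16.  96. 161.  95.]
top pot [361. 210.] 183 [ 0.475 -0.133  0.082] dmin [175. 142.  74.  50. 136.  98.]
top car [343. 186.] 135 [ 0.572 -0.07   0.081] dmin 
top car [336. 213.] 379 [ 0.466 -0.039  0.082] dmin 
scene pot [332. 208.] 401 [0.568 0.029 0.078] dmin [ 34. 137. 175. 144.  71.  95.]
scene pot [369. 248.] 104 [ 0.537 -0.157  0.084] dmin [166.  95.  17.  95. 161.  94.]
scene pot [341. 253.] 59 [ 0.464 -0.12   0.087] dmin [173. 150.  88.  39. 126.  97.]
scene pot [354. 254.] 54 [ 0.49  -0.146  0.086] dmin [177. 132.  58.  64. 147.  99.]
scene car [323. 236.] 428 [ 0.476 -0.037  0.08 ] dmin 
scene car [356. 227.] 167 [ 0.571 -0.075  0.075] dmin
```

View pics/fin.png

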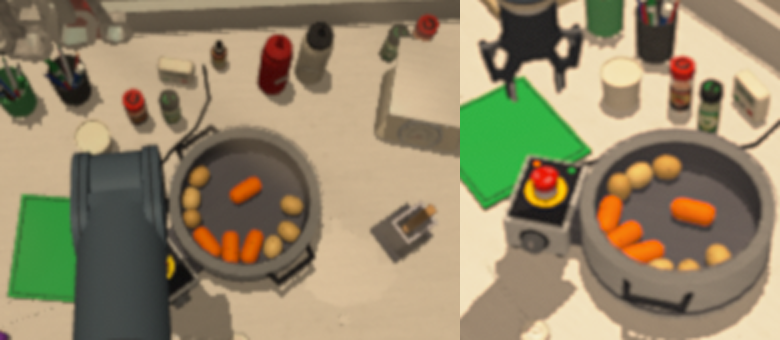

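```bash
python3 -c "
from rig import env
print(env.sign_off())"
```

```text
the job is handed in; nothing more can be done
None
```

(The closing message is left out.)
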